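# Put the nursery nightstand things in their own holders

## Task

Tidy the nightstand, each thing into the holder made for it: stand the steel sippy cup upright in the round coaster, lay the hairbrush (bristles up) in the large moulded rest and the spoon in the slim one, each with its head in the wide well and its handle in the groove, and stack the small cup, mouth down as it stands, squarely on top of the bigger stacking cup. Leave the lotion bottle and the night-light where they stand, and leave everything lying still and let go.

Things in the scene. Friction and masses are not known exactly. Their poses are not given: they have to be found in the camera images.
- sippy_cup: toddler's sippy cup: plain steel round body 58 mm in diameter, 68 mm high, with a flat white lid 60 mm in diameter up to 80 mm, and a small off-centre spout up to 92 mm; about 160 g; starts standing. Origin: centre of its underside, z up. Grip it across its diameter at 50 to 70 mm height.
- stacking_cup: small orange plastic stacking cup standing mouth down, about 35 g: 55 mm outer diameter at the rim (bottom), 53 mm just above it, tapering to 49 mm at the closed top, 46 mm high; mouth 50 mm inside, walls 2.5 mm. Origin: centre of the mouth at the underside, z up.
- hairbrush: wooden baby hairbrush on its back, pale bristles up, 145 mm long, about 55 g. Origin: on the underside of the handle at the place to grip. x points to the head, y across, z up. Oval head 50 mm wide, 12 mm thick, x = +24 to +86 mm, bristles up to 23 mm; handle 16 mm wide and high, x = -59 to +24 mm.
- spoon: green silicone baby spoon lying flat, 140 mm long, about 30 g. Origin: on the underside of the handle, at the place to grip. x points to the bowl, y across, z up. Oval bowl 44 mm long, 34 mm wide, 11 mm high from x = +36 to +80 mm; handle 14 mm wide and 10 mm high from x = -60 to +36 mm.
- coaster: home of the sippy cup, fixed: round grey coaster 84 mm in diameter with a flat floor 4 mm above the table, 76 mm across inside its rim; rim top at 12 mm. Origin: centre of its underside on the table, z up.
- base_cup: home of the small stacking cup, fixed: the next bigger stacking cup (blue), mouth down, 69 mm in diameter at the bottom, 63 mm at the flat top 52 mm above the table; a round boss 32 mm in diameter, 4 mm high, in the middle of the top goes inside the mouth of the cup put over it. Origin: centre of its underside on the table, z up.
- brush_rest: home of the hairbrush, fixed: grey moulded rest, the larger one, 160 x 74 mm. Floor 4 mm above the table, rim tops at 13 mm. Oval head well, 66 mm wide inside, x = +16 to +94 mm, with a 32 mm mouth to -x; handle groove 32 mm wide, x = -62 to -38 mm; between them no rims: finger room. Origin on its underside, directly under the brush's origin when that lies right; x points to the well, z up.
- spoon_rest: home of the spoon, fixed: grey moulded rest, the slimmer one, 154 x 58 mm. Floor 4 mm above the table, rim tops at 13 mm. Oval bowl well, 50 mm wide inside, x = +28 to +88 mm, with a 30 mm mouth to -x; handle groove 30 mm wide, x = -62 to -38 mm; between them no rims: finger room. Origin on its underside, directly under the spoon's origin when that lies right; x points to the well, z up.
- lotion_bottle: bystander: yellow pump bottle 48 mm in diameter, 129 mm high. Origin: centre of its underside. Leave it standing.
- night_light: bystander: small mushroom-shaped night-light with a wooden foot and white cap, 76 mm in diameter, 78 mm high. Origin: centre of its underside. Leave it standing.

How it is judged (in metres and radians):
At the end, for the whole second after the job is handed in: Sippy cup upright on the coaster floor, 12 mm from centre at most; stacking cup level, mouth down on the base cup, 11 mm from centre at most; hairbrush and spoon flat on the floors of their own rests, heads in the wells, within 15 mm and 0.2 rad; all at rest (horizontal distance between sippy_cup and coaster below 0.012 m and z of sippy_cup in the frame of coaster below 0.008 m and angle between sippy_cup's own z axis and vertical below 0.08 rad and horizontal distance between stacking_cup and base_cup below 0.011 m and z of stacking_cup in the frame of base_cup between 0.048 and 0.055 m and angle between each of stacking_cup, hairbrush, spoon's own z axis and vertical below 0.06 rad and horizontal distance between hairbrush and brush_rest below 0.015 m and z of hairbrush in the frame of brush_rest below 0.008 m and angle between the x axis of hairbrush and the x axis of brush_rest, either way round below 0.2 rad and horizontal distance between spoon and spoon_rest below 0.015 m and z of spoon in the frame of spoon_rest below 0.008 m and angle between the x axis of spoon and the x axis of spoon_rest, either way round below 0.2 rad and linear speed of each of sippy_cup, stacking_cup, hairbrush, spoon below 0.02 m/s); the robot touches nothing.
It fails at once if the lotion bottle is pushed more than 30 mm or tipped (distance of lotion_bottle from where it was at the start of the episode above 0.03 m or angle between lotion_bottle's own z axis and vertical above 0.4 rad).
It fails at once if the night-light is pushed more than 30 mm or tipped (distance of night_light from where it was at the start of the episode above 0.03 m or angle between night_light's own z axis and vertical above 0.4 rad).
It also fails if it takes over 109 s, if anything falls off the work surface, if the arm or the gripper's body presses on something with over 40 N, if the wrist force passes 120 N, or if a joint passes its speed limit or range.

## Robot

A 6-joint arm with a two-finger parallel gripper is mounted at the origin on the work surface. World frame = base frame: x ahead of the robot, y to its left, z up, the work surface at z = 0. Lengths are in m, angles in degrees, forces in N, time in s.
With the tool pointing down it reaches from about 0.35 to 0.875 m from the base axis. Payload 4.2 kg.
Tool frame: the origin (TCP) lies at the very end of the fingers, on their centre line; the grasp point (between the pads) lies 19 mm behind it (tcp_to_grasp is the z of the grasp point in the tool frame, in m); z points along the fingers, y is the direction in which the jaws open and shut (so a half turn about z gives the same grasp; the last joint's range is limited). The gripper opens to 87 mm and grips with 3 to 60 N. Pads are 19 mm wide; open, the fingers measure 117 mm over their backs; the gripper's body (75 mm by 190 mm) begins 51 mm behind the grasp point.
Start: joints at [88.556, 22.042, 0.453, 0, -68.411, -14.817], TCP at [0.175, 0.6, 0.223] pointing down, gripper open.
Joint ranges: [-179.83, 179.83], [-69.29, 118.12], [-61.27, 80.66], [-181.25, 117.63], [-171.15, -9.14], [-177.46, 177.46]. Speed limits (degrees/s): [159.86, 159.86, 180, 180, 180, 180].

## Interface

Orientations are given as a 3x3 rotation matrix whose columns are the frame's x, y, z axes.
In Python, from station import sense, capture, camera_params, finish_job, tcp_to_grasp gives the robot as it stands.
- The arm moves only by the shell command python3 -m inch 'ROWS'. ROWS is JSON, a list of rows, each an object of numbers: "jaw": the closure in counts, from 0 (fully open) to 255 (shut); "x", "y", "z": the shift along the world's x, y, z normalised to -1 to 1, where 1 is 0.06 m; "ax", "ay", "az": the turn, a rotation vector about the world's x, y, z normalised to -1 to 1, where 1 is 10 degrees. A call has 1 to 12 rows; each row shifts and turns the pose as measured when the row begins; what a row does not reach is not made up. A row lasts 1/8 s, in which the tool goes at most 62.5 mm and 10.7 degrees, less where a joint would pass 70% of its speed; a pose out of reach is approached as far as the arm can. A call with a number of a shift or a turn outside -1 to 1 is refused whole. A call with a gripper value outside its range is refused whole. The fingers move at their own pace and stop on an object; the grip force is fixed at half the most. Time passes only in rows, so rows that do not move let the fingers close. It gives the time, the measured TCP pose, the force and the opening at its end, in the units of the state.
- sense(): the state, without advancing time (a new reading comes with each control period).
- capture(name): name is "scene" or "top" or "wrist"; returns the picture (480x640x3 uint8, red, green, blue); there is no depth.
- camera_params(name): a dict with "vfov" (degrees; the focal length in pixels is half the picture's height over the tangent of half this angle, whatever the lens; pixels are square), "cx", "cy" (the principal point, pixels), "R" (3x3) and "t" (3): a world point X has camera coordinates R X + t. Camera axes: x right, y down, z forward; pixel columns grow to the right and rows downward; lengths in m; the calibration is good to about 2 mm. A picture is of the moment at which its call begins: read the wrist's pose just before it. camera_params takes no time and is no camera call; for the wrist camera it gives the pose at the moment of the call.
- finish_job(): hands the job in, once; it reports no verdict.
The state is a dict: "time_s": time; "joints": joint angles; "joint_velocities": joint speeds; "effort": joint torques, N m; "tcp_pos": TCP position; "ee_rot": TCP orientation; "wrist_force": force on the tool from outside, world axes, zero at the start; "moment": the same for the moment, N m; "gripper_width": opening from 0.0 (shut) to 1.0 (fully open).
Only numpy, scipy, OpenCV 4.12 (cv2) and the standard library are available. Lean on these libraries where they do the work, as an engineer would, in place of code of your own. Each camera call takes 0.05 s, during which the arm holds its last target.

## Working session

There is one attempt and no reset: what is moved stays moved. The work goes in short steps, Python scripts to look and compute and a shell command to move; the robot and the scene stay as the last step left them, time stands still between calls to the robot, and variables do not carry over. Pictures are saved under pics/ and viewed, and the job is handed in when it is done.

```bash
mkdir -p pics; ls; python3 - <<'E'
from station import *
import cv2
s=sense();print(s)
print(tcp_to_grasp)
for n in ["scene","top","wrist"]:
    p=camera_params(n);print(n,p)
    cv2.imwrite(f"pics/{n}0.png",capture(n)[:,:,::-1])
E
```

```text
pics
{'time_s': 0.0, 'joints': array([ 8.85553870e+01,  2.20910155e+01,  3.81018183e-01, -2.95586115e-02,
       -6.84108388e+01, -1.48134085e+01]), 'joint_velocities': array([-0.00169807,  0.01751911, -0.04627361,  0.06882222,  0.0332468 ,
       -0.04167805]), 'effort': array([-6.19481525e-04, -3.90664601e+01,  1.87397021e+01,  4.21966061e+00,
        1.09273414e-02, -2.08251740e-04]), 'tcp_pos': array([0.17482062, 0.5994343 , 0.22146391]), 'ee_rot': array([[ 9.59957386e-01, -2.80145557e-01, -5.32718199e-04],
       [-2.80146053e-01, -9.59955100e-01, -2.09617756e-03],
       [ 7.58492767e-05,  2.16148003e-03, -9.99997661e-01]]), 'wrist_force': array([-0.16225145, -0.2062116 ,  0.15782973]), 'moment': array([-0.01297457, -0.02384717,  0.03687459]), 'gripper_width': 0.9986801673323493}
-0.0187
scene {'vfov': 54.54252183221244, 'cx': 325.55551994401065, 'cy': 237.71790477048285, 'R': array([[ 0.72980545,  0.68356068, -0.01134893],
       [ 0.55402868, -0.60107321, -0.57598891],
       [-0.40054491,  0.41407221, -0.81737872]]), 't': array([-0.40532858, -0.27270142,  1.47739033])}
top {'vfov': 43.15875648744726, 'cx': 307.52443386713765, 'cy': 247.01807642454887, 'R': array([[ 0.02612537, -0.99964151, -0.00585884],
       [-0.98779797, -0.02491481, -0.15373492],
       [ 0.15353384,  0.00980373, -0.98809476]]), 't': array([0.00460389, 0.52502948, 1.37946616])}
wrist {'vfov': 62.62778268557847, 'cx': 320.6676617661667, 'cy': 238.3250692268938, 'R': array([[-0.28070382, -0.95979298,  0.00167184],
       [-0.93122628,  0.27277011,  0.24169005],
       [-0.23242844,  0.06628646, -0.97035206]]), 't': array([ 0.6243302 , -0.0302792 ,  0.38932397])}
```

View pics/scene0.png

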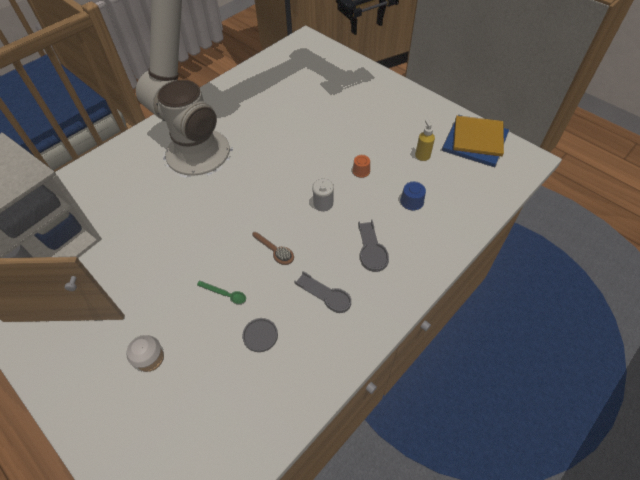

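View pics/top0.png

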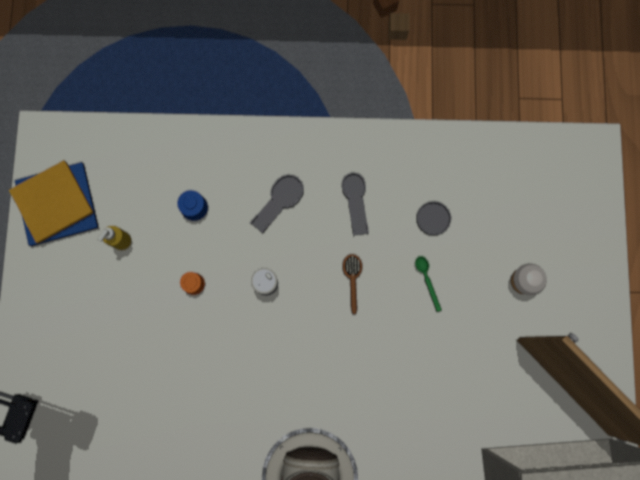

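View pics/wrist0.png

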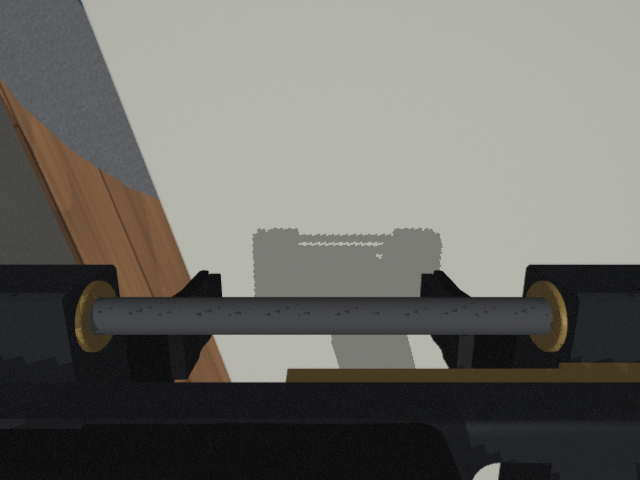

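```bash
cat > h.py <<'E'
import numpy as np,cv2
from station import *
def ray(P,u,v,z):
    R=np.array(P["R"]);t=np.array(P["t"]);f=240/np.tan(np.radians(P["vfov"]/2))
    C=-R.T@t;d=R.T@np.array([(u-P["cx"])/f,(v-P["cy"])/f,1.])
    return C+d*(z-C[2])/d[2]
def proj(P,X):
    f=240/np.tan(np.radians(P["vfov"]/2));c=np.array(P["R"])@X+np.array(P["t"])
    return np.array([P["cx"]+f*c[0]/c[2],P["cy"]+f*c[1]/c[2]])
def clahe(im):
    return im
E
python3 - <<'E'
from h import *
a=cv2.imread("pics/top0.png");
# crops
c=cv2.resize(a[160:325,90:350],None,fx=3,fy=3,interpolation=cv2.INTER_CUBIC);cv2.imwrite("pics/t_l.png",c)
c=cv2.resize(a[160:325,310:570],None,fx=3,fy=3,interpolation=cv2.INTER_CUBIC);cv2.imwrite("pics/t_r.png",c)
hsv=cv2.cvtColor(a,cv2.COLOR_BGR2HSV)
for n,(u,v) in dict(table=(300,330),co=(433,218),r1=(288,190),r2=(354,187),sip=(264,275),or_=(192,282),bl=(190,203),gr=(422,265),br=(353,300)).items(): print(n,hsv[v,u])
for n in("scene","top"):
    P=camera_params(n);print(n,-np.array(P["R"]).T@np.array(P["t"]))
E
```

```text
table [ 34  13 152]
co [120  10  79]
r1 [120   9  81]
r2 [113  13  81]
sip [108   8 150]
or_ [ 12 189 147]
bl [109 184 108]
gr [ 67 155  89]
br [ 13 156  90]
scene [ 1.03865659 -0.49859312  1.04591438]
top [0.30670804 0.00415933 1.44378562]
```

View pics/t_l.png

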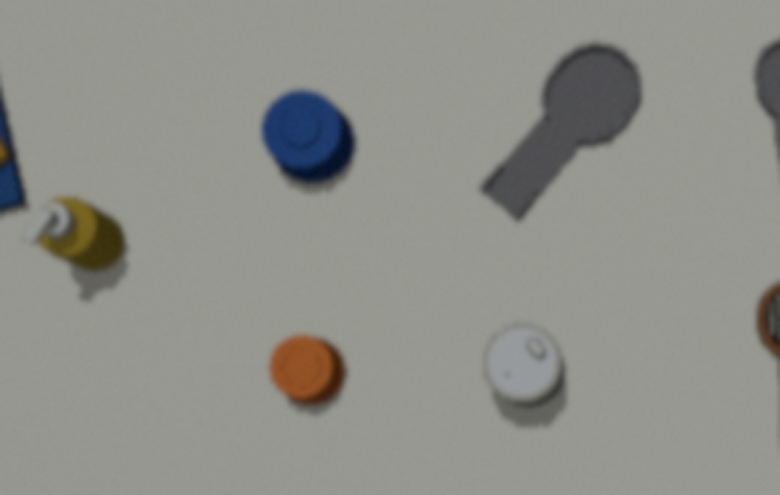

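View pics/t_r.png

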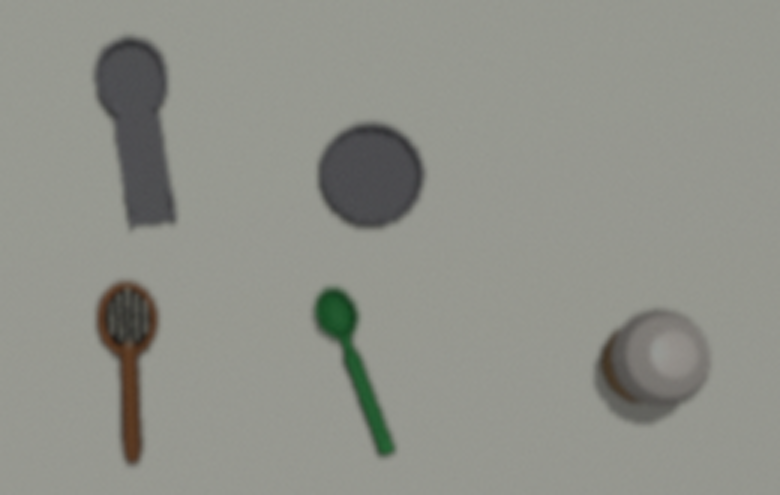

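```bash
cat > meas.py <<'E'
from h import *
import sys
def masks(bgr):
    h=cv2.cvtColor(bgr,cv2.COLOR_BGR2HSV);H,S,V=[h[...,i].astype(int) for i in range(3)]
    return dict(gray=(S<40)&(V<115)&(V>40),orange=(H<18)&(S>150)&(V>60),blue=(H>100)&(H<120)&(S>130),green=(H>50)&(H<85)&(S>90),brown=(H<20)&(S>90)&(S<=200))
def comps(m,amin=60):
    c,_=cv2.findContours(m.astype(np.uint8)*255,cv2.RETR_EXTERNAL,cv2.CHAIN_APPROX_NONE)
    return [k for k in c if cv2.contourArea(k)>amin]
def long(P,c,z,frontneg,name):
    # contour -> world, principal axis
    m=np.zeros((480,640),np.uint8);cv2.drawContours(m,[c],-1,1,-1)
    v,u=np.nonzero(m);W=np.array([ray(P,a,b,z)[:2] for a,b in zip(u,v)])
    mu=W.mean(0);w,E=np.linalg.eigh(np.cov((W-mu).T));x=E[:,1]
    s=(W-mu)@x
    # head is the heavier end: skew -> tail longer at handle
    if (s**3).mean()>0: x=-x;s=-s
    y=np.array([-x[1],x[0]]);q=(W-mu)@y
    px=0.0022
    L=s.max()-s.min()+px*0.5;mid=(s.max()+s.min())/2
    # width center line: head end and handle end
    hd=(s>s.max()-0.06);tl=(s<s.min()+.05)
    ph=W[hd].mean(0);pt=W[tl].mean(0);x2=(ph-pt)/np.linalg.norm(ph-pt)
    cen=(ph+pt)/2; s2=(W-cen)@x2;L2=s2.max()-s2.min();q2=(W-cen)@np.array([-x2[1],x2[0]])
    o=cen+x2*((s2.max()+s2.min())/2-frontneg)
    print(name,"origin",o.round(4),"ang",np.degrees(np.arctan2(x2[1],x2[0])).round(2),"L",L2.round(4),"W",np.ptp(q2).round(4))
E
python3 - <<'E'
from meas import *
for n,reg in (("top",(100,130,500,330)),("scene",(180,140,460,370))):
    P=camera_params(n);a=cv2.imread(f"pics/{n}0.png");M=masks(a)
    x0,y0,x1,y1=reg
    k=np.zeros((480,640),bool);k[y0:y1,x0:x1]=1
    for c in ("gray","orange","blue","green","brown"):
        for q in comps(M[c]&k):
            m=cv2.moments(q);u,v=m["m10"]/m["m00"],m["m01"]/m["m00"]
            print(n,c,round(u,1),round(v,1),"area",cv2.contourArea(q),"z0",ray(P,u,v,0).round(4)[:2],"z10",ray(P,u,v,.01).round(4)[:2])
            if c=="gray" and cv2.contourArea(q)>500 and np.ptp(q[:,0,0])/1.0>0:
                r=cv2.minAreaRect(q);
                if max(r[1])/min(r[1])>1.35:
                    long(P,q,.010,.018,"  as brushrest");long(P,q,.010,.015,"  as spoonrest")
            if c=="green": long(P,q,.005,.010,"  spoon")
            if c=="brown": long(P,q,.006,.0135,"  brush")
E
```

```text
top gray 268.1 294.5 area 182.5 z0 [0.4143 0.1094] z10 [0.4136 0.1086]
top gray 352.1 265.3 area 145.5 z0 [ 0.4895 -0.0895] z10 [ 0.4882 -0.0888]
top gray 122.3 252.5 area 91.0 z0 [0.5064 0.4641] z10 [0.505 0.461]
top gray 433.1 218.1 area 927.0 z0 [ 0.6097 -0.2838] z10 [ 0.6076 -0.2818]
top gray 279.2 200.4 area 1351.0 z0 [0.6442 0.0906] z10 [0.6419 0.09  ]
  as brushrest origin [0.6219 0.1058] ang -37.49 L 0.1607 W 0.0769
  as spoonrest origin [0.6243 0.104 ] ang -37.49 L 0.1607 W 0.0769
top gray 355.5 201.4 area 1057.5 z0 [ 0.6463 -0.0953] z10 [ 0.644  -0.0946]
  as brushrest origin [ 0.6219 -0.0982] ang 8.99 L 0.1569 W 0.0585
  as spoonrest origin [ 0.6249 -0.0978] ang 8.99 L 0.1569 W 0.0585
top orange 191.9 282.9 area 347.5 z0 [0.4375 0.2924] z10 [0.4366 0.2904]
top blue 192.1 205.1 area 577.5 z0 [0.6273 0.3024] z10 [0.625  0.3003]
top green 426.6 277.8 area 252.0 z0 [ 0.4639 -0.2675] z10 [ 0.4628 -0.2656]
  spoon origin [ 0.4407 -0.2749] ang 20.15 L 0.1335 W 0.0282
top brown 191.8 282.9 area 405.0 z0 [0.4375 0.2925] z10 [0.4366 0.2905]
  brush origin [0.4428 0.3035] ang -115.55
[... 874 characters left out ...]
1]
  as brushrest origin [0.0165 0.0166] ang -128.81 L 0.1209 W 0.115
  as spoonrest origin [0.0146 0.0143] ang -128.81 L 0.1209 W 0.115
scene orange 361.6 161.0 area 112.5 z0 [0.4092 0.32  ] z10 [0.4152 0.3122]
scene blue 414.3 190.0 area 216.5 z0 [0.6011 0.3347] z10 [0.6053 0.3267]
scene brown 432.0 326.8 area 1023.5 z0 [0.8952 0.0133] z10 [0.8965 0.0085]
  brush origin [ 8.912e-01 -8.000e-04] ang 93.52 L 0.3026 W 0.0443
scene brown 271.2 247.4 area 109.5 z0 [ 0.4395 -0.0922] z10 [ 0.4453 -0.0961]
  brush origin [ 0.4565 -0.0954] ang 177.39 L 0.1399 W 0.0436
scene brown 361.3 165.7 area 296.5 z0 [0.4215 0.3039] z10 [0.4274 0.2962]
  brush origin [0.4155 0.3111] ang -51.44 L 0.0901 W 0.0491
```

```bash
python3 - <<'E'
from h import *
P=camera_params("top")
for n,u,v,z in (("base",191,202.8,.054),("orange",191,282.3,.046),("sippy",264.3,281,.08),("nl",90+0,0,0)): print(n,ray(P,u,v,z).round(4))
for n in ("scene",):
    a=cv2.imread(f"pics/scene0.png");cv2.imwrite("pics/s_c.png",cv2.resize(a[130:230,300:460],None,fx=5,fy=5,interpolation=cv2.INTER_CUBIC))
W=camera_params("wrist");s=sense();R=s["ee_rot"];p=s["tcp_pos"]
for d in (0,.1,.2):print(proj(W,p+R[:,2]*d))
for dy in(-.043,.043):print(proj(W,p+R[:,1]*dy))
E
```

```text
base [0.6208 0.2941 0.054 ]
orange [0.4345 0.2853 0.046 ]
sippy [0.4386 0.1131 0.08  ]
nl [1.1608 0.5956 0.    ]
[321.19497965 292.8901104 ]
[321.04599225 238.03947687]
[320.97568533 212.15555074]
[223.37908063 292.93467766]
[419.03085692 292.84553404]
```

View pics/s_c.png

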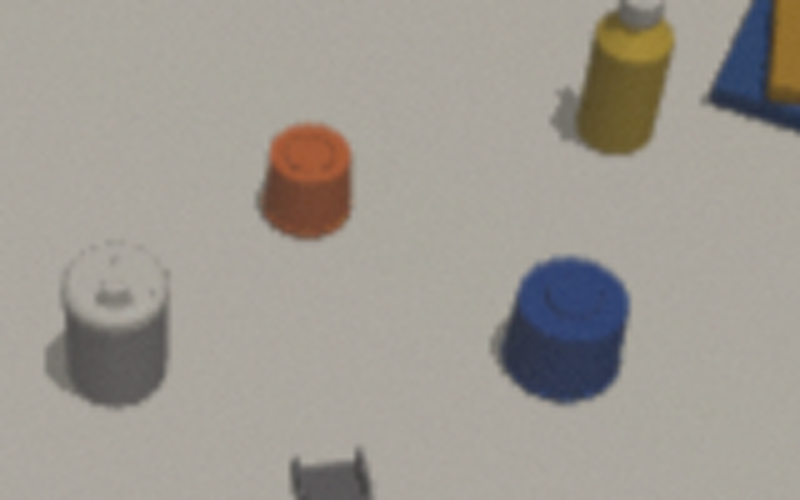

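```bash
python3 - <<'E'
from h import *
P=camera_params("scene")
for n,u,v,z in (("base",414.6,189.4,.056),("orange",361.8,160.4,.046),("sippy",323.2,187,.08)): print(n,ray(P,u,v,z).round(4))
E
python3 -m inch '[{"x":0.54,"y":-0.66},{"x":0.54,"y":-0.66},{"x":0.54,"y":-0.66},{"x":0.54,"y":-0.66},{"x":0.54,"y":-0.66},{"x":0.54,"y":-0.66},{"x":0.54,"y":-0.66},{"x":0.54,"y":-0.66},{"x":0,"y":0}]'
```

```text
base [0.6237 0.2925 0.056 ]
orange [0.4357 0.2862 0.046 ]
sippy [0.4439 0.1108 0.08  ]$[0]: bad value
```

```bash

python3 -m inch '[{"jaw":0,"x":0.54,"y":-0.66,"z":0,"ax":0,"ay":0,"az":0}]'; python3 -m inch '[{"jaw":0,"x":0.54,"y":-0.66}]'
```

```text
time_s: 0.28
tcp_pos: [0.2063, 0.5611, 0.2205]
ee_rot: [[0.961, -0.277, -0.0], [-0.277, -0.961, -0.002], [0.0, 0.002, -1.0]]
wrist_force: [0.7, -0.3, -0.4]
gripper_width: 1.0$[0]: bad value
```

```bash

python3 -m inch '[{"jaw":0,"x":0.55,"y":-0.66,"z":0,"ax":0,"ay":0,"az":0},{"jaw":0,"x":0.55,"y":-0.66,"z":0,"ax":0,"ay":0,"az":0},{"jaw":0,"x":0.55,"y":-0.66,"z":0,"ax":0,"ay":0,"az":0},{"jaw":0,"x":0.55,"y":-0.66,"z":0,"ax":0,"ay":0,"az":0},{"jaw":0,"x":0.55,"y":-0.66,"z":0,"ax":0,"ay":0,"az":0},{"jaw":0,"x":0.55,"y":-0.66,"z":0,"ax":0,"ay":0,"az":0},{"jaw":0,"x":0.55,"y":-0.66,"z":0,"ax":0,"ay":0,"az":0},{"jaw":0,"x":0,"y":0,"z":0,"ax":0,"ay":0,"az":0}]'
python3 - <<'E'
from h import *
W=camera_params("wrist");a=capture("wrist")[:,:,::-1].copy();cv2.imwrite("pics/w1.png",a)
from meas import masks,comps
for q in comps(masks(a)["orange"]):
    print(cv2.contourArea(q),q.reshape(-1,2).min(0),q.reshape(-1,2).max(0))
print(sense()["tcp_pos"]); np.save("w1.npy",W,allow_pickle=True)
E
```

```text
time_s: 1.27
tcp_pos: [0.443, 0.2713, 0.2183]
ee_rot: [[0.961, -0.278, -0.002], [-0.278, -0.961, -0.006], [-0.001, 0.006, -1.0]]
wrist_force: [0.1, -0.4, -0.0]
gripper_width: 1.0
2771.5 [277 195] [333 258]
[0.44233857 0.27238893 0.21834474]
```

View pics/w1.png

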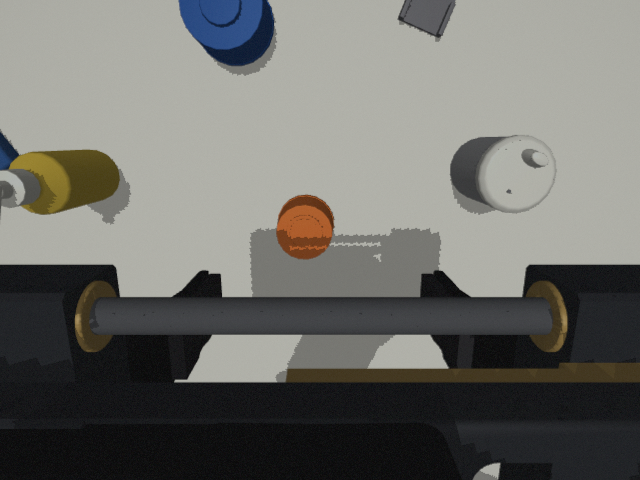

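```bash
python3 - <<'E'
from h import *
W=np.load("w1.npy",allow_pickle=True).item()
for n,u,v,z in (("orange",305.5,231,.046),("base boss",220,8,.056),("sippy",516,174,.08)): print(n,ray(W,u,v,z).round(4))
E
```

```text
orange [0.4352 0.2865 0.046 ]
base boss [0.617  0.2976 0.056 ]
sippy [0.4402 0.1175 0.08  ]
```

```bash

python3 -m inch '[{"jaw":0,"x":-0.12,"y":0.23,"z":0,"ax":0,"ay":0,"az":0},{"jaw":0,"x":0,"y":0,"z":-0.6,"ax":0,"ay":0,"az":0},{"jaw":0,"x":0,"y":0,"z":-0.6,"ax":0,"ay":0,"az":0},{"jaw":0,"x":0,"y":0,"z":-0.6,"ax":0,"ay":0,"az":0},{"jaw":0,"x":0,"y":0,"z":-0.6,"ax":0,"ay":0,"az":0},{"jaw":0,"x":0,"y":0,"z":0,"ax":0,"ay":0,"az":0}]'
python3 - <<'E'
from h import *
print(sense()["tcp_pos"]);cv2.imwrite("pics/w2.png",capture("wrist")[:,:,::-1])
E
```

```text
time_s: 2.08
tcp_pos: [0.4293, 0.2976, 0.0718]
ee_rot: [[0.965, -0.263, 0.001], [-0.263, -0.965, -0.001], [0.001, 0.001, -1.0]]
wrist_force: [0.2, 0.3, 0.4]
gripper_width: 0.999
[0.42932296 0.29756181 0.07182433]
```

View pics/w2.png

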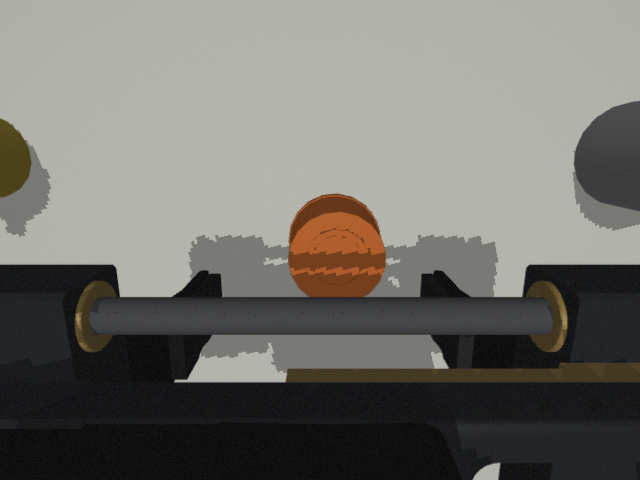

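```bash

python3 -m inch '[{"jaw":0,"x":0.1,"y":-0.19,"z":0,"ax":0,"ay":0,"az":0},{"jaw":0,"x":0,"y":0,"z":0,"ax":0,"ay":0,"az":0},{"jaw":0,"x":0,"y":0,"z":0,"ax":0,"ay":0,"az":0}]'

```

```text
time_s: 2.5
tcp_pos: [0.4385, 0.2899, 0.078]
ee_rot: [[0.966, -0.26, 0.01], [-0.26, -0.966, 0.008], [0.007, -0.011, -1.0]]
wrist_force: [0.1, 0.9, 0.1]
gripper_width: 1.002
```

```bash

python3 -m inch '[{"jaw":0,"x":0,"y":0,"z":0,"ax":0,"ay":0,"az":0}]'
python3 -m inch '[{"jaw":0,"x":0,"y":0,"z":0,"ax":0,"ay":0,"az":0}]'
python3 -m inch '[{"jaw":0,"x":-0.06,"y":-0.06,"z":0,"ax":0,"ay":0,"az":0}]'
python3 -m inch '[{"jaw":0,"x":0,"y":0,"z":0,"ax":0,"ay":0,"az":0}]'

```

```text
time_s: 2.62
tcp_pos: [0.4388, 0.29, 0.0787]
ee_rot: [[0.966, -0.26, 0.011], [-0.26, -0.965, 0.009], [0.008, -0.012, -1.0]]
wrist_force: [0.2, 0.1, -0.3]
gripper_width: 1.001
time_s: 2.75
tcp_pos: [0.4389, 0.2901, 0.079]
ee_rot: [[0.965, -0.26, 0.011], [-0.26, -0.965, 0.01], [0.008, -0.013, -1.0]]
wrist_force: [0.0, 0.2, 0.1]
gripper_width: 0.997
time_s: 2.88
tcp_pos: [0.4354, 0.2865, 0.0791]
ee_rot: [[0.965, -0.26, 0.011], [-0.261, -0.965, 0.01], [0.008, -0.013, -1.0]]
wrist_force: [0.2, 0.0, -0.3]
gripper_width: 1.001
time_s: 3.0
tcp_pos: [0.435, 0.286, 0.079]
ee_rot: [[0.965, -0.261, 0.011], [-0.261, -0.965, 0.01], [0.008, -0.012, -1.0]]
wrist_force: [0.2, -0.5, -0.1]
gripper_width: 0.999
```

```bash
cat > go.py <<'E'
import sys
from h import *
from scipy.spatial.transform import Rotation as Ro
# args x y z yaw(deg of tool x axis) ; '-' keeps
s=sense();p=s["tcp_pos"];R=s["ee_rot"]
a=sys.argv[1:5];t=[p[i] if a[i]=='-' else float(a[i]) for i in range(3)]
yaw=np.degrees(np.arctan2(R[1,0],R[0,0])) if a[3]=='-' else float(a[3])
c,n=np.cos(np.radians(yaw)),np.sin(np.radians(yaw))
T=np.array([[c,n,0],[n,-c,0],[0,0,-1]])
w=Ro.from_matrix(T@R.T).as_rotvec(degrees=True)
print("at",p.round(4),"F",s["wrist_force"].round(1),"w",round(float(s["gripper_width"])*87,1),"t",round(s["time_s"],2))
print("units xyz",((np.array(t)-p)/.06).round(2),"a",(w/10).round(2))
E
python3 -m inch '[{"jaw":0,"x":0,"y":0,"z":-0.35,"ax":-0.03,"ay":0.03,"az":0},{"jaw":0,"x":0,"y":0,"z":-0.35,"ax":-0.03,"ay":0.03,"az":0},{"jaw":0,"x":0,"y":0,"z":-0.2,"ax":0,"ay":0,"az":0},{"jaw":0,"x":0,"y":0,"z":-0.1,"ax":0,"ay":0,"az":0},{"jaw":0,"x":0,"y":0,"z":0,"ax":0,"ay":0,"az":0}]'
python3 go.py 0.435 0.2863 0.014 -16
```

```text
time_s: 3.62
tcp_pos: [0.4355, 0.2866, 0.0181]
ee_rot: [[0.966, -0.26, 0.002], [-0.26, -0.966, 0.001], [0.002, -0.001, -1.0]]
wrist_force: [-0.3, 0.3, -0.2]
gripper_width: 1.002
at [0.4355 0.2866 0.0181] F [-0.3  0.3 -0.2] w 87.2 t 3.62
units xyz [-0.01 -0.01 -0.07] a [-0.    0.01 -0.09]
```

Good. Close.

```bash

python3 -m inch '[{"jaw":0,"x":0,"y":0,"z":-0.05,"ax":0,"ay":0,"az":0},{"jaw":255,"x":0,"y":0,"z":0,"ax":0,"ay":0,"az":0},{"jaw":255,"x":0,"y":0,"z":0,"ax":0,"ay":0,"az":0},{"jaw":255,"x":0,"y":0,"z":0,"ax":0,"ay":0,"az":0},{"jaw":255,"x":0,"y":0,"z":0,"ax":0,"ay":0,"az":0},{"jaw":255,"x":0,"y":0,"z":0,"ax":0,"ay":0,"az":0},{"jaw":255,"x":0,"y":0,"z":0,"ax":0,"ay":0,"az":0},{"jaw":255,"x":0,"y":0,"z":0,"ax":0,"ay":0,"az":0}]'
python3 -m inch '[{"jaw":255,"x":0,"y":0,"z":0,"ax":0,"ay":0,"az":0}]'
```

```text
time_s: 4.62
tcp_pos: [0.4362, 0.2875, 0.0166]
ee_rot: [[0.966, -0.26, 0.005], [-0.26, -0.966, 0.004], [0.004, -0.005, -1.0]]
wrist_force: [0.1, -1.0, 0.3]
gripper_width: 0.598
time_s: 4.75
tcp_pos: [0.4363, 0.2875, 0.0166]
ee_rot: [[0.966, -0.26, 0.005], [-0.26, -0.966, 0.003], [0.004, -0.005, -1.0]]
wrist_force: [0.5, 0.9, -0.4]
gripper_width: 0.596
```

```bash

python3 -m inch '[{"jaw":255,"x":0,"y":0,"z":0.3,"ax":0,"ay":0,"az":0},{"jaw":255,"x":0,"y":0,"z":0.5,"ax":0,"ay":0,"az":0},{"jaw":255,"x":0,"y":0,"z":0.5,"ax":0,"ay":0,"az":0},{"jaw":255,"x":0,"y":0,"z":0.5,"ax":0,"ay":0,"az":0},{"jaw":255,"x":0.3,"y":0,"z":0.2,"ax":0,"ay":0,"az":0},{"jaw":255,"x":0.5,"y":0,"z":0,"ax":0,"ay":0,"az":0},{"jaw":255,"x":0.5,"y":0.1,"z":0,"ax":0,"ay":0,"az":0},{"jaw":255,"x":0.2,"y":0,"z":0,"ax":0,"ay":0,"az":0},{"jaw":255,"x":0,"y":0,"z":0,"ax":0,"ay":0,"az":0},{"jaw":255,"x":0,"y":0,"z":0,"ax":0,"ay":0,"az":0}]'
python3 go.py 0.6215 0.294 .16 -16
python3 - <<'E'
from h import *
np.save("w3.npy",camera_params("wrist"),allow_pickle=True)
cv2.imwrite("pics/w3.png",capture("wrist")[:,:,::-1])
E
```

```text
time_s: 6.0
tcp_pos: [0.5255, 0.2915, 0.1395]
ee_rot: [[0.966, -0.259, 0.001], [-0.259, -0.966, 0.001], [0.0, -0.001, -1.0]]
wrist_force: [-0.2, -0.3, -0.8]
gripper_width: 0.597
at [0.5255 0.2915 0.1395] F [-0.2 -0.3 -0.8] w 51.9 t 6.0
units xyz [1.6  0.04 0.34] a [-0.01  0.   -0.1 ]
```

View pics/w3.png

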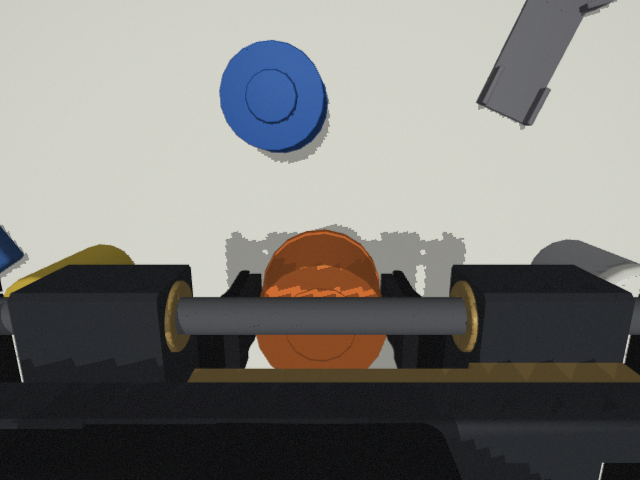

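```bash
python3 - <<'E'
from h import *
W=np.load("w3.npy",allow_pickle=True).item()
print(ray(W,271.5,96,.056),ray(W,321,328,.169), ray(W,321.5,292,.169))
E
```

```text
[0.62051919 0.29636818 0.056     ] [0.52365723 0.29212013 0.169     ] [0.53726736 0.28827331 0.169     ]
```

```bash

python3 -m inch '[{"jaw":255,"x":0.4,"y":0.01,"z":0,"ax":0,"ay":0,"az":0},{"jaw":255,"x":0.5,"y":0.02,"z":0,"ax":0,"ay":0,"az":0},{"jaw":255,"x":0.4,"y":0.02,"z":0,"ax":0,"ay":0,"az":0},{"jaw":255,"x":0.2,"y":0.01,"z":0,"ax":0,"ay":0,"az":0},{"jaw":255,"x":0,"y":0,"z":0,"ax":0,"ay":0,"az":0},{"jaw":255,"x":0,"y":0,"z":0,"ax":0,"ay":0,"az":0}]'
python3 go.py 0.622 0.295 .0686 -
```

```text
time_s: 6.8
tcp_pos: [0.6122, 0.2956, 0.1402]
ee_rot: [[0.967, -0.255, -0.003], [-0.255, -0.967, 0.0], [-0.003, 0.001, -1.0]]
wrist_force: [-0.2, 0.0, 1.0]
gripper_width: 0.597
at [0.6122 0.2956 0.1402] F [-0.2  0.   1. ] w 52.0 t 6.8
units xyz [ 0.16 -0.01 -1.19] a [-0.   -0.01 -0.  ]
```

```bash

python3 -m inch '[{"jaw":255,"x":0.16,"y":-0.01,"z":0,"ax":0,"ay":-0.01,"az":0},{"jaw":255,"x":0,"y":0,"z":-0.3,"ax":0,"ay":0,"az":0},{"jaw":255,"x":0,"y":0,"z":-0.3,"ax":0,"ay":0,"az":0},{"jaw":255,"x":0,"y":0,"z":-0.25,"ax":0,"ay":0,"az":0},{"jaw":255,"x":0,"y":0,"z":-0.1,"ax":0,"ay":0,"az":0},{"jaw":255,"x":0,"y":0,"z":0,"ax":0,"ay":0,"az":0}]'
python3 go.py 0.622 0.295 .0686 -
```

```text
time_s: 7.55
tcp_pos: [0.6198, 0.2945, 0.0784]
ee_rot: [[0.967, -0.254, -0.004], [-0.254, -0.967, -0.001], [-0.003, 0.002, -1.0]]
wrist_force: [0.2, -0.3, -0.6]
gripper_width: 0.596
at [0.6198 0.2945 0.0784] F [ 0.2 -0.3 -0.6] w 51.8 t 7.55
units xyz [ 0.04  0.01 -0.16] a [ 0.01 -0.02 -0.  ]
```

```bash

python3 -m inch '[{"jaw":255,"x":0.04,"y":0.01,"z":0,"ax":0,"ay":-0.02,"az":0},{"jaw":255,"x":0,"y":0,"z":-0.08,"ax":0,"ay":0,"az":0},{"jaw":255,"x":0,"y":0,"z":-0.05,"ax":0,"ay":0,"az":0},{"jaw":255,"x":0,"y":0,"z":0,"ax":0,"ay":0,"az":0}]'
python3 go.py 0.622 0.295 .0686 -
python3 - <<'E'
from h import *
cv2.imwrite("pics/s4.png",cv2.resize(capture("scene")[110:230,330:490,::-1],None,fx=5,fy=5,interpolation=cv2.INTER_CUBIC))
E
```

```text
time_s: 8.05
tcp_pos: [0.6233, 0.2958, 0.0718]
ee_rot: [[0.967, -0.254, 0.003], [-0.254, -0.967, 0.001], [0.002, -0.001, -1.0]]
wrist_force: [-0.0, -0.2, -0.9]
gripper_width: 0.597
at [0.6233 0.2958 0.0718] F [-0.  -0.2 -0.9] w 51.9 t 8.05
units xyz [-0.02 -0.01 -0.05] a [-0.    0.02 -0.  ]
```

View pics/s4.png

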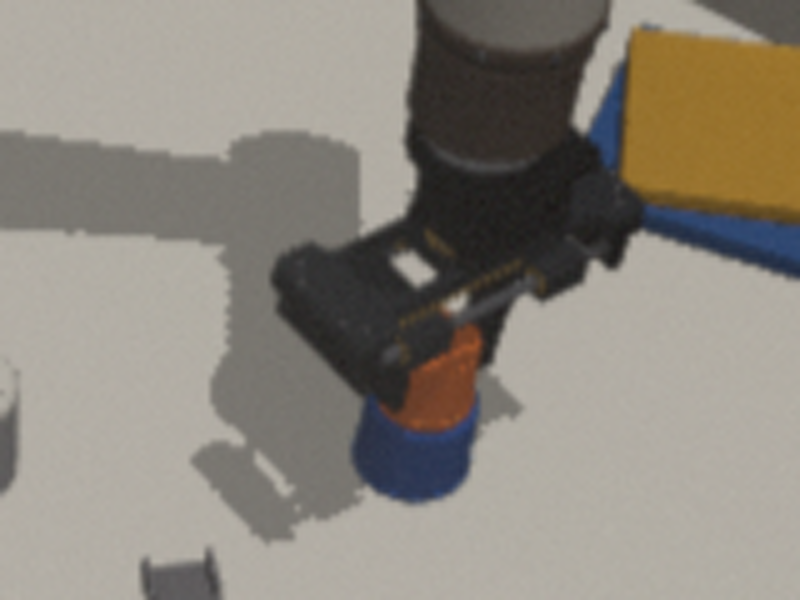

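```bash

python3 -m inch '[{"jaw":255,"x":-0.02,"y":-0.01,"z":-0.05,"ax":0,"ay":0,"az":0},{"jaw":255,"x":0,"y":0,"z":-0.03,"ax":0,"ay":0,"az":0},{"jaw":255,"x":0,"y":0,"z":0,"ax":0,"ay":0,"az":0}]'
python3 go.py 0.622 0.295 .0686 -
```

```text
time_s: 8.48
tcp_pos: [0.6222, 0.2953, 0.0688]
ee_rot: [[0.967, -0.254, 0.004], [-0.254, -0.967, 0.001], [0.004, -0.002, -1.0]]
wrist_force: [1.2, -0.9, -1.0]
gripper_width: 0.591
at [0.6222 0.2953 0.0688] F [ 1.2 -0.9 -1. ] w 51.5 t 8.47
units xyz [-0.   -0.01 -0.  ] a [-0.01  0.02 -0.  ]
```

```bash

python3 -m inch '[{"jaw":0,"x":0,"y":0,"z":0,"ax":0,"ay":0,"az":0},{"jaw":0,"x":0,"y":0,"z":0,"ax":0,"ay":0,"az":0},{"jaw":0,"x":0,"y":0,"z":0,"ax":0,"ay":0,"az":0},{"jaw":0,"x":0,"y":0,"z":0,"ax":0,"ay":0,"az":0},{"jaw":0,"x":0,"y":0,"z":0,"ax":0,"ay":0,"az":0},{"jaw":0,"x":0,"y":0,"z":0.2,"ax":0,"ay":0,"az":0},{"jaw":0,"x":0,"y":0,"z":0.5,"ax":0,"ay":0,"az":0},{"jaw":0,"x":0,"y":0,"z":0.5,"ax":0,"ay":0,"az":0},{"jaw":0,"x":0,"y":0,"z":0.5,"ax":0,"ay":0,"az":0},{"jaw":0,"x":-0.3,"y":-0.3,"z":0.3,"ax":0,"ay":0,"az":0},{"jaw":0,"x":-0.5,"y":-0.5,"z":0,"ax":0,"ay":0,"az":0},{"jaw":0,"x":-0.5,"y":-0.5,"z":0,"ax":0,"ay":0,"az":0}]'
python3 go.py 0.441 0.114 .2 -
python3 - <<'E'
from h import *
a=capture("top")[:,:,::-1];cv2.imwrite("pics/t5.png",cv2.resize(a[150:330,140:380],None,fx=3,fy=3,interpolation=cv2.INTER_CUBIC))
E
```

```text
time_s: 9.98
tcp_pos: [0.5447, 0.2173, 0.1969]
ee_rot: [[0.968, -0.252, 0.01], [-0.252, -0.968, 0.004], [0.009, -0.006, -1.0]]
wrist_force: [0.4, -0.3, 0.5]
gripper_width: 1.0
at [0.5447 0.2173 0.1969] F [ 0.4 -0.3  0.5] w 87.0 t 9.97
units xyz [-1.73 -1.72  0.05] a [-0.02  0.06 -0.  ]
```

View pics/t5.png

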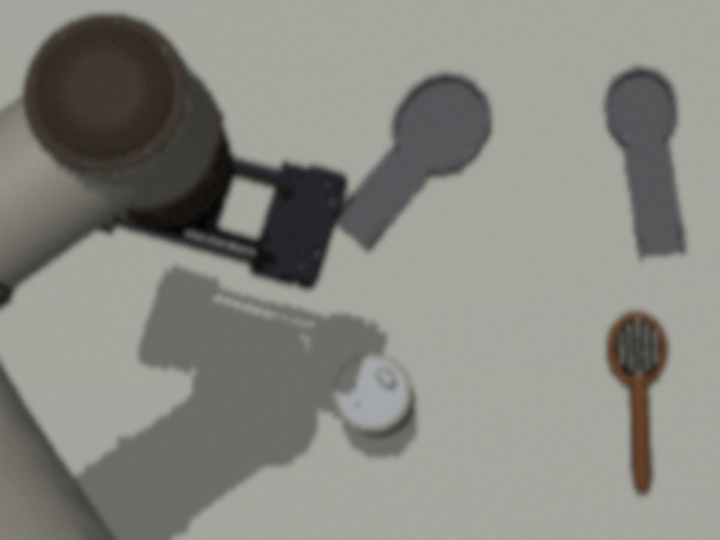

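```bash

python3 -m inch '[{"jaw":0,"x":-0.5,"y":-0.5,"z":0,"ax":0,"ay":0,"az":0},{"jaw":0,"x":-0.5,"y":-0.5,"z":0,"ax":0,"ay":0,"az":0},{"jaw":0,"x":-0.4,"y":-0.4,"z":0,"ax":0,"ay":0,"az":0},{"jaw":0,"x":-0.2,"y":-0.2,"z":0,"ax":0,"ay":0,"az":0},{"jaw":0,"x":0,"y":0,"z":0,"ax":0,"ay":0.04,"az":0},{"jaw":0,"x":0,"y":0,"z":0,"ax":0,"ay":0,"az":0}]'
python3 go.py 0.441 0.114 .2 -
python3 - <<'E'
from h import *
W=camera_params("wrist");a=capture("wrist")[:,:,::-1].copy();cv2.imwrite("pics/w6.png",a);np.save("w6.npy",W,allow_pickle=True)
a=capture("top")[:,:,::-1];cv2.imwrite("pics/t6.png",cv2.resize(a[150:330,140:380],None,fx=3,fy=3,interpolation=cv2.INTER_CUBIC))
E
```

```text
time_s: 10.78
tcp_pos: [0.444, 0.1159, 0.2029]
ee_rot: [[0.967, -0.253, 0.009], [-0.253, -0.967, 0.007], [0.007, -0.009, -1.0]]
wrist_force: [0.7, -0.4, 0.1]
gripper_width: 0.997
at [0.444  0.1159 0.2029] F [ 0.7 -0.4  0.1] w 86.8 t 10.78
units xyz [-0.05 -0.03 -0.05] a [-0.04  0.05 -0.  ]
```

View pics/w6.png

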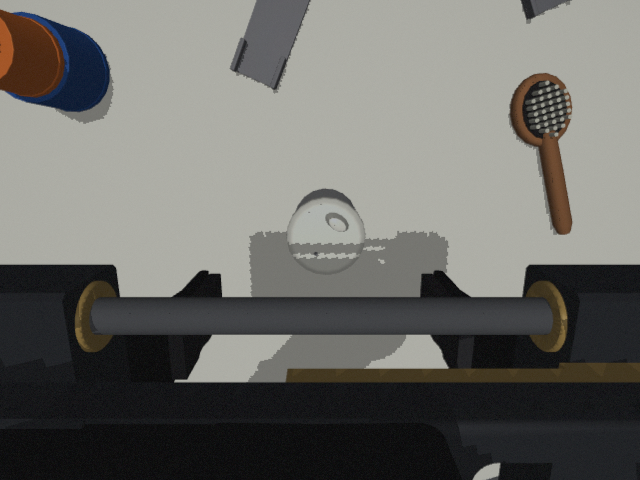

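View pics/t6.png

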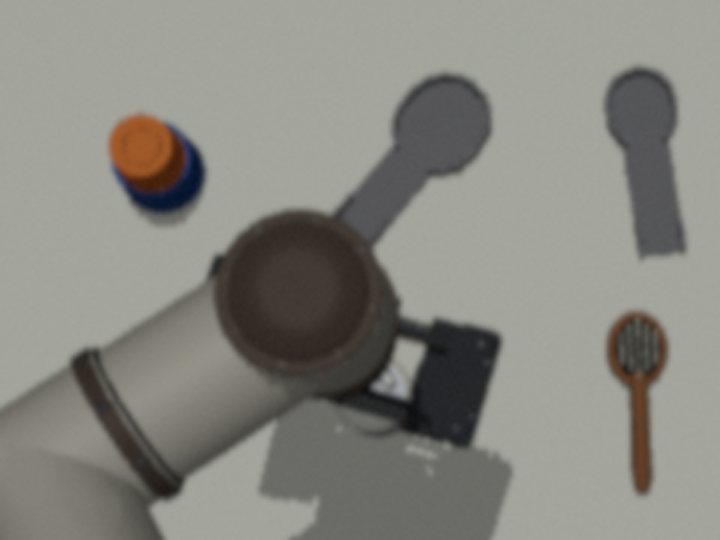

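```bash
python3 - <<'E'
from h import *
W=np.load("w6.npy",allow_pickle=True).item();P=camera_params("top")
print("sippy",ray(W,326.5,236,.08),"orange",ray(P,188,198.7,.098))
# brush ends
h=ray(W,541,74,.01);t=ray(W,563,232,.008);d=h-t
print("brush",h,t,np.linalg.norm(d[:2]),np.degrees(np.arctan2(d[1],d[0])),t+d*59/145)
E
```

```text
sippy [0.44003779 0.11393705 0.08      ] orange [0.62019026 0.29230034 0.098     ]
brush [ 0.51396421 -0.09130956  0.01      ] [ 0.37230217 -0.09460505  0.008     ] 0.14170036394354044 1.3326364960618897 [ 0.42994396 -0.09326413  0.00881379]
```

```bash

python3 -m inch '[{"jaw":0,"x":-0.07,"y":-0.04,"z":0,"ax":-0.03,"ay":0.04,"az":0},{"jaw":0,"x":0,"y":0,"z":0,"ax":0,"ay":0,"az":0},{"jaw":0,"x":0,"y":0,"z":-0.3,"ax":0,"ay":0,"az":0},{"jaw":0,"x":0,"y":0,"z":-0.5,"ax":0,"ay":0,"az":0},{"jaw":0,"x":0,"y":0,"z":-0.4,"ax":0,"ay":0,"az":0},{"jaw":0,"x":0,"y":0,"z":-0.1,"ax":0,"ay":0,"az":0},{"jaw":0,"x":0,"y":0,"z":0,"ax":0,"ay":0,"az":0},{"jaw":0,"x":0,"y":0,"z":0,"ax":0,"ay":0,"az":0}]'
python3 go.py 0.440 0.1137 .041 -
```

```text
time_s: 11.88
tcp_pos: [0.4421, 0.1156, 0.1233]
ee_rot: [[0.968, -0.251, 0.003], [-0.251, -0.968, 0.002], [0.003, -0.003, -1.0]]
wrist_force: [0.3, 0.1, 0.8]
gripper_width: 0.995
at [0.4421 0.1156 0.1233] F [0.3 0.1 0.8] w 86.6 t 11.88
units xyz [-0.03 -0.03 -1.37] a [-0.01  0.02 -0.  ]
```

```bash

python3 -m inch '[{"jaw":0,"x":-0.04,"y":-0.04,"z":0,"ax":0,"ay":0.01,"az":0},{"jaw":0,"x":0,"y":0,"z":-0.3,"ax":0,"ay":0,"az":0},{"jaw":0,"x":0,"y":0,"z":-0.5,"ax":0,"ay":0,"az":0},{"jaw":0,"x":0,"y":0,"z":-0.4,"ax":0,"ay":0,"az":0},{"jaw":0,"x":0,"y":0,"z":-0.2,"ax":0,"ay":0,"az":0},{"jaw":0,"x":0,"y":0,"z":0,"ax":0,"ay":0,"az":0},{"jaw":0,"x":0,"y":0,"z":0,"ax":0,"ay":0,"az":0}]'
python3 go.py 0.440 0.1137 .041 -
```

```text
time_s: 12.75
tcp_pos: [0.4431, 0.1149, 0.0428]
ee_rot: [[0.968, -0.25, 0.013], [-0.25, -0.968, 0.009], [0.01, -0.012, -1.0]]
wrist_force: [-0.0, -0.1, 0.1]
gripper_width: 1.002
at [0.4431 0.1149 0.0428] F [-0.  -0.1  0.1] w 87.2 t 12.75
units xyz [-0.05 -0.02 -0.03] a [-0.05  0.07 -0.  ]
```

```bash

python3 -m inch '[{"jaw":0,"x":-0.05,"y":-0.02,"z":-0.03,"ax":-0.05,"ay":0.07,"az":0},{"jaw":0,"x":0,"y":0,"z":0,"ax":0,"ay":0,"az":0},{"jaw":255,"x":0,"y":0,"z":0,"ax":0,"ay":0,"az":0},{"jaw":255,"x":0,"y":0,"z":0,"ax":0,"ay":0,"az":0},{"jaw":255,"x":0,"y":0,"z":0,"ax":0,"ay":0,"az":0},{"jaw":255,"x":0,"y":0,"z":0,"ax":0,"ay":0,"az":0},{"jaw":255,"x":0,"y":0,"z":0,"ax":0,"ay":0,"az":0},{"jaw":255,"x":0,"y":0,"z":0,"ax":0,"ay":0,"az":0},{"jaw":255,"x":0,"y":0,"z":0,"ax":0,"ay":0,"az":0}]'
python3 go.py 0.440 0.1137 .041 -
```

```text
time_s: 13.88
tcp_pos: [0.441, 0.1144, 0.0428]
ee_rot: [[0.968, -0.25, 0.003], [-0.25, -0.968, 0.002], [0.003, -0.003, -1.0]]
wrist_force: [0.7, 0.1, 1.6]
gripper_width: 0.659
at [0.441  0.1144 0.0428] F [0.7 0.1 1.6] w 57.4 t 13.88
units xyz [-0.02 -0.01 -0.03] a [-0.01  0.02 -0.  ]
```

```bash

python3 -m inch '[{"jaw":255,"x":0,"y":0,"z":0.3,"ax":0,"ay":0,"az":0},{"jaw":255,"x":0,"y":0,"z":0.5,"ax":0,"ay":0,"az":0},{"jaw":255,"x":0,"y":0,"z":0.6,"ax":0,"ay":0,"az":0},{"jaw":255,"x":0,"y":0,"z":0.4,"ax":0,"ay":0,"az":0},{"jaw":255,"x":0,"y":0,"z":0.1,"ax":0,"ay":0,"az":0},{"jaw":255,"x":0,"y":0,"z":0,"ax":0,"ay":0,"az":0}]'
python3 -m inch '[{"jaw":255,"x":0.1,"y":-0.3,"z":0,"ax":0,"ay":0,"az":0},{"jaw":255,"x":0.15,"y":-0.6,"z":0,"ax":0,"ay":0,"az":0},{"jaw":255,"x":0.15,"y":-0.6,"z":0,"ax":0,"ay":0,"az":0},{"jaw":255,"x":0.15,"y":-0.6,"z":0,"ax":0,"ay":0,"az":0},{"jaw":255,"x":0.15,"y":-0.6,"z":0,"ax":0,"ay":0,"az":0},{"jaw":255,"x":0.15,"y":-0.6,"z":0,"ax":0,"ay":0,"az":0},{"jaw":255,"x":0.15,"y":-0.6,"z":0,"ax":0,"ay":0,"az":0},{"jaw":255,"x":0.15,"y":-0.6,"z":0,"ax":0,"ay":0,"az":0},{"jaw":255,"x":0.15,"y":-0.6,"z":0,"ax":0,"ay":0,"az":0},{"jaw":255,"x":0.1,"y":-0.3,"z":0,"ax":0,"ay":0,"az":0},{"jaw":255,"x":0,"y":0,"z":0,"ax":0,"ay":0,"az":0},{"jaw":255,"x":0,"y":0,"z":0,"ax":0,"ay":0,"az":0}]'
python3 go.py 0.608 -0.283 .0475 -
python3 - <<'E'
from h import *
W=camera_params("wrist");a=capture("wrist")[:,:,::-1].copy();cv2.imwrite("pics/w7.png",a);np.save("w7.npy",W,allow_pickle=True)
E
```

```text
time_s: 14.62
tcp_pos: [0.4368, 0.1124, 0.1562]
ee_rot: [[0.968, -0.252, -0.006], [-0.252, -0.968, -0.002], [-0.005, 0.003, -1.0]]
wrist_force: [0.2, -0.7, -2.3]
gripper_width: 0.658
time_s: 16.12
tcp_pos: [0.5121, -0.221, 0.1357]
ee_rot: [[0.967, -0.251, -0.042], [-0.252, -0.968, -0.002], [-0.041, 0.012, -0.999]]
wrist_force: [1.4, -0.5, -2.9]
gripper_width: 0.654
at [ 0.5121 -0.221   0.1357] F [ 1.4 -0.5 -2.9] w 56.9 t 16.12
units xyz [ 1.6  -1.03 -1.47] a [ 0.01 -0.24 -0.  ]
```

View pics/w7.png

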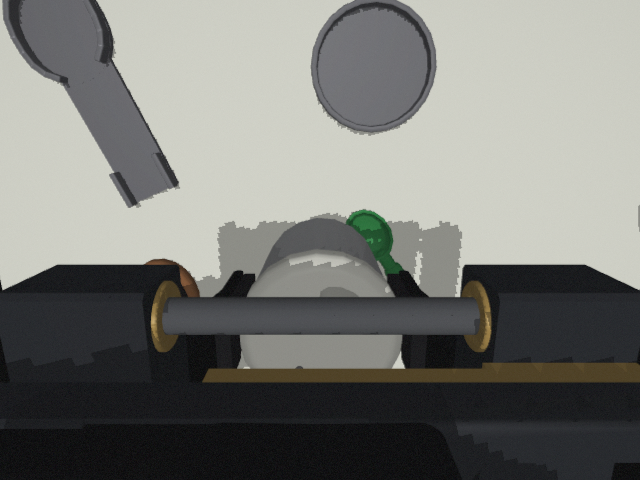

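```bash
python3 - <<'E'
from h import *
W=np.load("w7.npy",allow_pickle=True).item()
a=cv2.imread("pics/w7.png");m=cv2.inRange(cv2.cvtColor(a,cv2.COLOR_BGR2HSV),(0,0,40),(180,60,140))
m[:, :250]=0;m[:,500:]=0;m[150:]=0
c=max(cv2.findContours(m,0,1)[0],key=cv2.contourArea)
(e,ax,an)=cv2.fitEllipse(c);print(e,ax,ray(W,*e,.010))
E
python3 -m inch '[{"jaw":255,"x":0.2,"y":-0.1,"z":0,"ax":0,"ay":-0.12,"az":0},{"jaw":255,"x":0.4,"y":-0.25,"z":0,"ax":0,"ay":-0.1,"az":0},{"jaw":255,"x":0.5,"y":-0.3,"z":0,"ax":0,"ay":0,"az":0},{"jaw":255,"x":0.3,"y":-0.2,"z":0,"ax":0,"ay":0,"az":0},{"jaw":255,"x":0.1,"y":-0.1,"z":0,"ax":0,"ay":0,"az":0},{"jaw":255,"x":0,"y":0,"z":0,"ax":0,"ay":0,"az":0},{"jaw":255,"x":0,"y":0,"z":0,"ax":0,"ay":0,"az":0}]'
python3 go.py 0.608 -0.283 .0475 -
```

```text
(373.0797119140625, 64.72748565673828) (123.95526885986328, 135.152587890625) [ 0.60846848 -0.28357891  0.01      ]
time_s: 17.05
tcp_pos: [0.6067, -0.2756, 0.137]
ee_rot: [[0.97, -0.244, 0.003], [-0.244, -0.97, -0.001], [0.003, 0.001, -1.0]]
wrist_force: [-0.0, -0.5, -1.7]
gripper_width: 0.653
at [ 0.6067 -0.2756  0.137 ] F [-0.  -0.5 -1.7] w 56.8 t 17.05
units xyz [ 0.02 -0.12 -1.49] a [0.01 0.01 0.  ]
```

```bash

python3 -m inch '[{"jaw":255,"x":0.03,"y":-0.12,"z":0,"ax":0,"ay":0,"az":0},{"jaw":255,"x":0,"y":0,"z":0,"ax":0,"ay":0,"az":0},{"jaw":255,"x":0,"y":0,"z":-0.3,"ax":0,"ay":0,"az":0},{"jaw":255,"x":0,"y":0,"z":-0.4,"ax":0,"ay":0,"az":0},{"jaw":255,"x":0,"y":0,"z":-0.3,"ax":0,"ay":0,"az":0},{"jaw":255,"x":0,"y":0,"z":-0.1,"ax":0,"ay":0,"az":0},{"jaw":255,"x":0,"y":0,"z":0,"ax":0,"ay":0,"az":0},{"jaw":255,"x":0,"y":0,"z":0,"ax":0,"ay":0,"az":0}]'
python3 go.py 0.609 -0.2825 .0468 -
```

```text
time_s: 18.05
tcp_pos: [0.6061, -0.282, 0.0664]
ee_rot: [[0.97, -0.244, 0.001], [-0.244, -0.97, -0.0], [0.001, -0.0, -1.0]]
wrist_force: [-0.4, -0.6, -1.4]
gripper_width: 0.655
at [ 0.6061 -0.282   0.0664] F [-0.4 -0.6 -1.4] w 57.0 t 18.05
units xyz [ 0.05 -0.01 -0.33] a [ 0.  0. -0.]
```

```bash

python3 -m inch '[{"jaw":255,"x":0.05,"y":-0.01,"z":-0.05,"ax":0,"ay":0,"az":0},{"jaw":255,"x":0,"y":0,"z":-0.1,"ax":0,"ay":0,"az":0},{"jaw":255,"x":0,"y":0,"z":-0.1,"ax":0,"ay":0,"az":0},{"jaw":255,"x":0,"y":0,"z":-0.05,"ax":0,"ay":0,"az":0},{"jaw":255,"x":0,"y":0,"z":0,"ax":0,"ay":0,"az":0}]'
python3 go.py 0.609 -0.2825 .0468 -
python3 - <<'E'
from h import *
a=capture("scene")[:,:,::-1];cv2.imwrite("pics/s8.png",cv2.resize(a[260:380,180:340],None,fx=5,fy=5,interpolation=cv2.INTER_CUBIC))
E
```

```text
time_s: 18.68
tcp_pos: [0.6101, -0.2828, 0.0486]
ee_rot: [[0.97, -0.244, 0.003], [-0.244, -0.97, -0.001], [0.003, -0.0, -1.0]]
wrist_force: [0.2, -0.4, -1.7]
gripper_width: 0.658
at [ 0.6101 -0.2828  0.0486] F [ 0.2 -0.4 -1.7] w 57.2 t 18.68
units xyz [-0.02  0.   -0.03] a [ 0.    0.02 -0.  ]
```

View pics/s8.png

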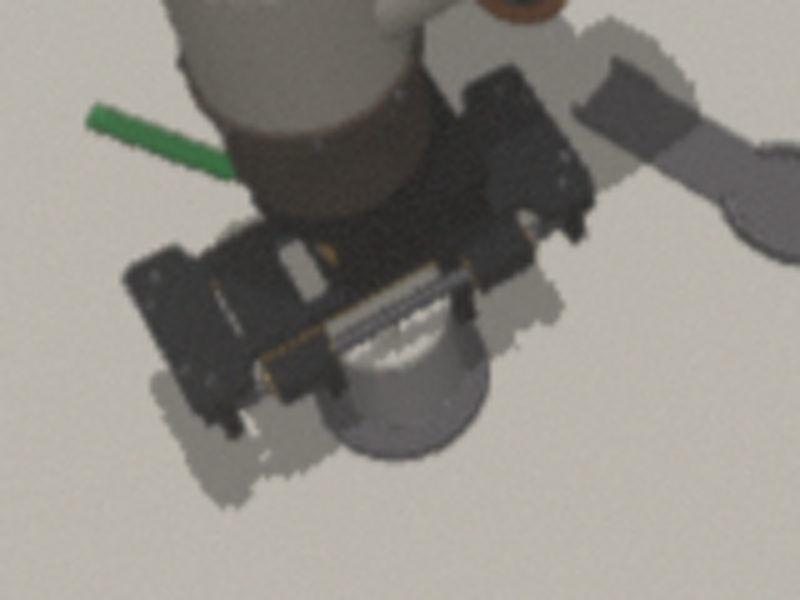

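```bash

python3 -m inch '[{"jaw":255,"x":-0.02,"y":0,"z":-0.03,"ax":0,"ay":0.02,"az":0},{"jaw":255,"x":0,"y":0,"z":-0.02,"ax":0,"ay":0,"az":0},{"jaw":255,"x":0,"y":0,"z":0,"ax":0,"ay":0,"az":0}]'
python3 go.py 0.609 -0.2825 .0468 -
python3 -m inch '[{"jaw":0,"x":0,"y":0,"z":0,"ax":0,"ay":0,"az":0},{"jaw":0,"x":0,"y":0,"z":0,"ax":0,"ay":0,"az":0},{"jaw":0,"x":0,"y":0,"z":0,"ax":0,"ay":0,"az":0},{"jaw":0,"x":0,"y":0,"z":0,"ax":0,"ay":0,"az":0},{"jaw":0,"x":0,"y":0,"z":0,"ax":0,"ay":0,"az":0},{"jaw":0,"x":0,"y":0,"z":0.2,"ax":0,"ay":0,"az":0},{"jaw":0,"x":0,"y":0,"z":0.4,"ax":0,"ay":0,"az":0},{"jaw":0,"x":0,"y":0,"z":0.5,"ax":0,"ay":0,"az":0},{"jaw":0,"x":0,"y":0,"z":0.5,"ax":0,"ay":0,"az":0},{"jaw":0,"x":0,"y":0,"z":0.3,"ax":0,"ay":0,"az":0},{"jaw":0,"x":0,"y":0,"z":0.1,"ax":0,"ay":0,"az":0}]'
python3 go.py 0.4407 -0.275 .2 20
```

```text
time_s: 19.1
tcp_pos: [0.6094, -0.2829, 0.0471]
ee_rot: [[0.97, -0.244, 0.001], [-0.244, -0.97, -0.001], [0.001, 0.001, -1.0]]
wrist_force: [0.4, -0.6, -2.1]
gripper_width: 0.659
at [ 0.6094 -0.2829  0.0471] F [ 0.4 -0.6 -2.1] w 57.3 t 19.1
units xyz [-0.01  0.01 -0.  ] a [0.01 0.01 0.  ]
time_s: 20.48
tcp_pos: [0.6105, -0.2837, 0.1757]
ee_rot: [[0.97, -0.243, 0.006], [-0.243, -0.97, -0.004], [0.007, 0.002, -1.0]]
wrist_force: [-0.1, -0.6, -0.9]
gripper_width: 1.003
at [ 0.6105 -0.2837  0.1757] F [-0.1 -0.6 -0.9] w 87.3 t 20.48
units xyz [-2.83  0.15  0.4 ] a [0.01 0.04 3.41]
```

```bash

python3 -m inch '[{"jaw":0,"x":-0.2,"y":0,"z":0.05,"ax":0,"ay":0.02,"az":0.3},{"jaw":0,"x":-0.4,"y":0,"z":0.05,"ax":0,"ay":0,"az":0.5},{"jaw":0,"x":-0.5,"y":0,"z":0.05,"ax":0,"ay":0,"az":0.6},{"jaw":0,"x":-0.6,"y":0,"z":0.05,"ax":0,"ay":0,"az":0.6},{"jaw":0,"x":-0.6,"y":0,"z":0,"ax":0,"ay":0,"az":0.6},{"jaw":0,"x":-0.5,"y":0,"z":0,"ax":0,"ay":0,"az":0.5},{"jaw":0,"x":-0.4,"y":0,"z":0,"ax":0,"ay":0,"az":0.2},{"jaw":0,"x":-0.1,"y":0,"z":0,"ax":0,"ay":0,"az":0},{"jaw":0,"x":0,"y":0,"z":0,"ax":0,"ay":0,"az":0},{"jaw":0,"x":0,"y":0,"z":0,"ax":0,"ay":0,"az":0}]'
python3 go.py 0.4407 -0.275 .2 20
python3 - <<'E'
from h import *
W=camera_params("wrist");a=capture("wrist")[:,:,::-1].copy();cv2.imwrite("pics/w9.png",a);np.save("w9.npy",W,allow_pickle=True)
E
```

```text
time_s: 21.72
tcp_pos: [0.406, -0.2827, 0.1869]
ee_rot: [[0.94, 0.342, 0.002], [0.342, -0.94, -0.001], [0.002, 0.002, -1.0]]
wrist_force: [-0.3, -0.7, -0.2]
gripper_width: 1.0
at [ 0.406  -0.2827  0.1869] F [-0.3 -0.7 -0.2] w 87.0 t 21.73
units xyz [0.58 0.13 0.22] a [ 0.01  0.01 -0.  ]
```

View pics/w9.png

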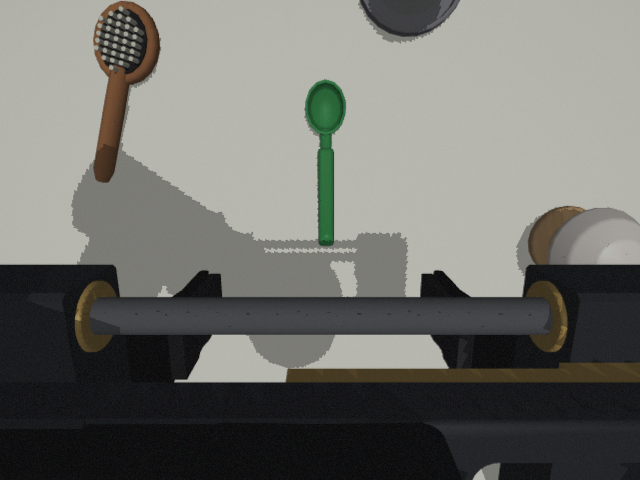

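```bash
python3 - <<'E'
from h import *
W=np.load("w9.npy",allow_pickle=True).item()
h=ray(W,325.5,80,.008);t=ray(W,326.5,244,.004);d=(h-t)[:2]
print("spoon",h,t,np.linalg.norm(d),np.degrees(np.arctan2(d[1],d[0])),t[:2]+d*60/140)
h=ray(W,128,2,.008);t=ray(W,103,180,.006);d=(h-t)[:2]
print("brush",h,t,np.linalg.norm(d),np.degrees(np.arctan2(d[1],d[0])),t[:2]+d*59/145)
E
python3 go.py 0.438 -0.275 0.003 20
```

```text
spoon [ 0.51357565 -0.24763028  0.008     ] [ 0.38381186 -0.29624198  0.004     ] 0.13857033951736777 20.536792732377858 [ 0.43942491 -0.27540839]
brush [ 0.51445019 -0.08404673  0.008     ] [ 0.37206266 -0.09470719  0.006     ] 0.1427860477080498 4.281709314578667 [ 0.42999965 -0.09036948]
at [ 0.4061 -0.2827  0.1868] F [1.3 0.6 0.1] w 87.3 t 21.77
units xyz [ 0.53  0.13 -3.06] a [ 0.01  0.01 -0.  ]
```

```bash

python3 -m inch '[{"jaw":0,"x":0.25,"y":0.06,"z":-0.2,"ax":0,"ay":0,"az":0},{"jaw":0,"x":0.25,"y":0.06,"z":-0.4,"ax":0,"ay":0,"az":0},{"jaw":0,"x":0.06,"y":0.01,"z":-0.5,"ax":0,"ay":0,"az":0},{"jaw":0,"x":0,"y":0,"z":-0.5,"ax":0,"ay":0,"az":0},{"jaw":0,"x":0,"y":0,"z":-0.4,"ax":0,"ay":0,"az":0},{"jaw":0,"x":0,"y":0,"z":-0.2,"ax":0,"ay":0,"az":0},{"jaw":0,"x":0,"y":0,"z":0,"ax":0,"ay":0,"az":0},{"jaw":0,"x":0,"y":0,"z":0,"ax":0,"ay":0,"az":0}]'
python3 go.py 0.440 -0.275 .003 20.3
```

```text
time_s: 22.78
tcp_pos: [0.4489, -0.2731, 0.0456]
ee_rot: [[0.938, 0.345, 0.003], [0.345, -0.938, -0.002], [0.002, 0.002, -1.0]]
wrist_force: [-1.0, 0.2, 0.1]
gripper_width: 0.999
at [ 0.4489 -0.2731  0.0456] F [-1.   0.2  0.1] w 86.9 t 22.77
units xyz [-0.15 -0.03 -0.71] a [0.01 0.01 0.01]
```

```bash

python3 -m inch '[{"jaw":0,"x":-0.15,"y":-0.03,"z":-0.1,"ax":0,"ay":0,"az":0},{"jaw":0,"x":0,"y":0,"z":-0.25,"ax":0,"ay":0,"az":0},{"jaw":0,"x":0,"y":0,"z":-0.2,"ax":0,"ay":0,"az":0},{"jaw":0,"x":0,"y":0,"z":-0.05,"ax":0,"ay":0,"az":0},{"jaw":0,"x":0,"y":0,"z":0,"ax":0,"ay":0,"az":0},{"jaw":0,"x":0,"y":0,"z":0,"ax":0,"ay":0,"az":0}]'
python3 go.py 0.440 -0.275 .003 20.3
```

```text
time_s: 23.52
tcp_pos: [0.4402, -0.2758, 0.0113]
ee_rot: [[0.939, 0.345, 0.009], [0.345, -0.939, -0.003], [0.007, 0.006, -1.0]]
wrist_force: [-0.4, -0.9, -0.0]
gripper_width: 0.998
at [ 0.4402 -0.2758  0.0113] F [-0.4 -0.9 -0. ] w 86.9 t 23.52
units xyz [-0.    0.01 -0.14] a [0.02 0.05 0.01]
```

```bash

python3 -m inch '[{"jaw":0,"x":0,"y":0,"z":-0.08,"ax":0.02,"ay":0.05,"az":0},{"jaw":0,"x":0,"y":0,"z":-0.05,"ax":0,"ay":0,"az":0},{"jaw":0,"x":0,"y":0,"z":0,"ax":0,"ay":0,"az":0}]'
python3 go.py 0.440 -0.275 .003 20.3
```

```text
time_s: 23.9
tcp_pos: [0.4408, -0.276, 0.0035]
ee_rot: [[0.939, 0.345, 0.001], [0.345, -0.939, -0.0], [0.001, 0.0, -1.0]]
wrist_force: [-0.4, 0.3, 0.4]
gripper_width: 1.002
at [ 0.4408 -0.276   0.0035] F [-0.4  0.3  0.4] w 87.1 t 23.9
units xyz [-0.01  0.02 -0.01] a [0.   0.01 0.01]
```

```bash

python3 -m inch '[{"jaw":255,"x":0,"y":0,"z":-0.01,"ax":0,"ay":0,"az":0},{"jaw":255,"x":0,"y":0,"z":0,"ax":0,"ay":0,"az":0},{"jaw":255,"x":0,"y":0,"z":0,"ax":0,"ay":0,"az":0},{"jaw":255,"x":0,"y":0,"z":0,"ax":0,"ay":0,"az":0},{"jaw":255,"x":0,"y":0,"z":0,"ax":0,"ay":0,"az":0},{"jaw":255,"x":0,"y":0,"z":0,"ax":0,"ay":0,"az":0},{"jaw":255,"x":0,"y":0,"z":0,"ax":0,"ay":0,"az":0},{"jaw":255,"x":0,"y":0,"z":0,"ax":0,"ay":0,"az":0},{"jaw":255,"x":0,"y":0,"z":0,"ax":0,"ay":0,"az":0},{"jaw":255,"x":0,"y":0,"z":0,"ax":0,"ay":0,"az":0}]'
python3 go.py - - .1 -
python3 - <<'E'
from h import *
a=capture("wrist")[:,:,::-1].copy();cv2.imwrite("pics/w10.png",a)
E
```

```text
time_s: 25.15
tcp_pos: [0.4409, -0.276, 0.0031]
ee_rot: [[0.939, 0.345, 0.001], [0.345, -0.939, -0.0], [0.001, 0.001, -1.0]]
wrist_force: [0.2, 0.0, -0.4]
gripper_width: 0.153
at [ 0.4409 -0.276   0.0031] F [ 0.2  0.  -0.4] w 13.3 t 25.15
units xyz [0.   0.   1.62] a [0.   0.01 0.  ]
```

View pics/w10.png

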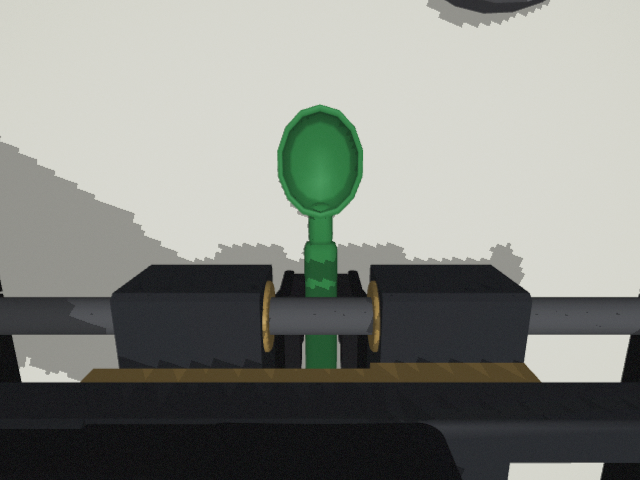

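```bash

python3 -m inch '[{"jaw":255,"x":0,"y":0,"z":0.3,"ax":0,"ay":0,"az":0},{"jaw":255,"x":0,"y":0,"z":0.5,"ax":0,"ay":0,"az":0},{"jaw":255,"x":0,"y":0,"z":0.6,"ax":0,"ay":0,"az":0},{"jaw":255,"x":0,"y":0.2,"z":0.5,"ax":0,"ay":0,"az":0},{"jaw":255,"x":0.2,"y":0.4,"z":0.3,"ax":0,"ay":0,"az":-0.2},{"jaw":255,"x":0.3,"y":0.5,"z":0.1,"ax":0,"ay":0,"az":-0.3},{"jaw":255,"x":0.3,"y":0.5,"z":0,"ax":0,"ay":0,"az":-0.3},{"jaw":255,"x":0.3,"y":0.5,"z":0,"ax":0,"ay":0,"az":-0.2},{"jaw":255,"x":0.2,"y":0.3,"z":0,"ax":0,"ay":0,"az":0},{"jaw":255,"x":0.1,"y":0.1,"z":0,"ax":0,"ay":0,"az":0},{"jaw":255,"x":0,"y":0,"z":0,"ax":0,"ay":0,"az":0},{"jaw":255,"x":0,"y":0,"z":0,"ax":0,"ay":0,"az":0}]'
python3 go.py .625 -.0995 .0071 9.1
python3 - <<'E'
from h import *
W=camera_params("wrist");a=capture("wrist")[:,:,::-1].copy();cv2.imwrite("pics/w11.png",a);np.save("w11.npy",W,allow_pickle=True)
E
```

```text
time_s: 26.7
tcp_pos: [0.5237, -0.1215, 0.1446]
ee_rot: [[0.986, 0.168, -0.001], [0.168, -0.986, 0.003], [-0.001, -0.003, -1.0]]
wrist_force: [0.3, -1.1, -0.4]
gripper_width: 0.151
at [ 0.5237 -0.1215  0.1446] F [ 0.3 -1.1 -0.4] w 13.1 t 26.7
units xyz [ 1.69  0.37 -2.29] a [-0.01 -0.01 -0.06]
```

View pics/w11.png

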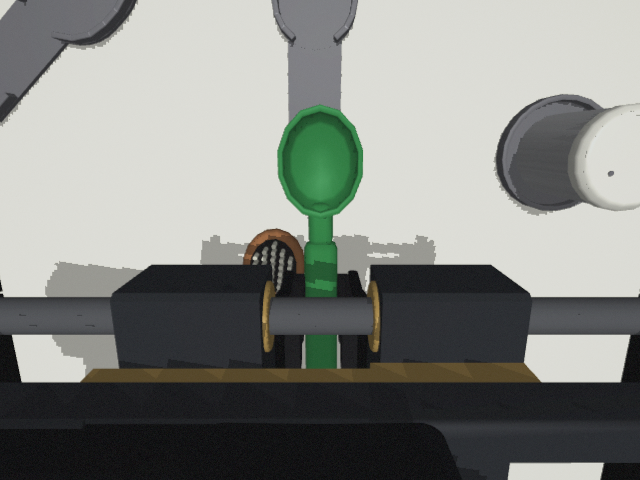

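```bash
python3 - <<'E'
from h import *
W=np.load("w11.npy",allow_pickle=True).item()
a=ray(W,315.2,100,.004);b=ray(W,314.5,50,.004);d=b-a
print(a,b,np.degrees(np.arctan2(d[1],d[0])))
# centreline offset vs expected origin (.625,-.0995) yaw 9.1
import math
o=np.array([.625,-.0995]);y=np.array([-math.sin(math.radians(9.1)),math.cos(math.radians(9.1))]);x=np.array([y[1],-y[0]])
for q in(a,b):print((q[:2]-o)@x,(q[:2]-o)@y)
for u in (296,338): q=ray(W,u,42,.013); print((q[:2]-o)@x,(q[:2]-o)@y)
E
python3 -m inch '[{"jaw":255,"x":0.3,"y":0.06,"z":0,"ax":0,"ay":0,"az":-0.03},{"jaw":255,"x":0.5,"y":0.12,"z":0,"ax":0,"ay":0,"az":-0.02},{"jaw":255,"x":0.5,"y":0.1,"z":0,"ax":0,"ay":0,"az":0},{"jaw":255,"x":0.3,"y":0.06,"z":0,"ax":0,"ay":0,"az":0},{"jaw":255,"x":0.1,"y":0.02,"z":0,"ax":0,"ay":0,"az":0},{"jaw":255,"x":0,"y":0,"z":0,"ax":0,"ay":0,"az":0},{"jaw":255,"x":0,"y":0,"z":0,"ax":0,"ay":0,"az":0}]'
python3 go.py .625 -.0995 .0071 9.1
```

```text
[ 0.61501012 -0.10107757  0.004     ] [ 0.64799499 -0.09509121  0.004     ] 10.286526969196998
-0.010113648484730934 2.2269767302946983e-05
0.02340285178626307 0.0007164555821439285
0.026501458605715098 0.013213896130110517
0.026749411878647503 -0.015484921929161283
time_s: 27.62
tcp_pos: [0.6241, -0.1043, 0.1444]
ee_rot: [[0.988, 0.151, -0.005], [0.151, -0.988, 0.003], [-0.004, -0.004, -1.0]]
wrist_force: [-0.1, -0.8, 0.3]
gripper_width: 0.153
at [ 0.6241 -0.1043  0.1444] F [-0.1 -0.8  0.3] w 13.3 t 27.62
units xyz [ 0.02  0.08 -2.29] a [-0.02 -0.03  0.04]
```

```bash

python3 -m inch '[{"jaw":255,"x":0.02,"y":0.08,"z":0,"ax":-0.02,"ay":-0.03,"az":0.05},{"jaw":255,"x":0,"y":0,"z":0,"ax":0,"ay":0,"az":0},{"jaw":255,"x":0,"y":0,"z":-0.3,"ax":0,"ay":0,"az":0},{"jaw":255,"x":0,"y":0,"z":-0.5,"ax":0,"ay":0,"az":0},{"jaw":255,"x":0,"y":0,"z":-0.4,"ax":0,"ay":0,"az":0},{"jaw":255,"x":0,"y":0,"z":-0.2,"ax":0,"ay":0,"az":0},{"jaw":255,"x":0,"y":0,"z":0,"ax":0,"ay":0,"az":0},{"jaw":255,"x":0,"y":0,"z":0,"ax":0,"ay":0,"az":0}]'
python3 go.py .625 -.0995 .0071 9.3
```

```text
time_s: 28.62
tcp_pos: [0.6254, -0.099, 0.0619]
ee_rot: [[0.987, 0.162, 0.007], [0.162, -0.987, -0.001], [0.007, 0.002, -1.0]]
wrist_force: [-0.8, -0.3, -0.1]
gripper_width: 0.156
at [ 0.6254 -0.099   0.0619] F [-0.8 -0.3 -0.1] w 13.5 t 28.62
units xyz [-0.01 -0.01 -0.91] a [ 0.01  0.04 -0.  ]
```

```bash

python3 -m inch '[{"jaw":255,"x":0,"y":0,"z":-0.2,"ax":0,"ay":0.03,"az":0},{"jaw":255,"x":0,"y":0,"z":-0.3,"ax":0,"ay":0,"az":0},{"jaw":255,"x":0,"y":0,"z":-0.2,"ax":0,"ay":0,"az":0},{"jaw":255,"x":0,"y":0,"z":-0.05,"ax":0,"ay":0,"az":0},{"jaw":255,"x":0,"y":0,"z":0,"ax":0,"ay":0,"az":0},{"jaw":255,"x":0,"y":0,"z":0,"ax":0,"ay":0,"az":0}]'
python3 go.py .625 -.0995 .0071 9.3
```

```text
time_s: 29.38
tcp_pos: [0.6261, -0.099, 0.0149]
ee_rot: [[0.987, 0.162, 0.003], [0.162, -0.987, -0.001], [0.003, 0.002, -1.0]]
wrist_force: [-0.1, -0.2, -0.1]
gripper_width: 0.155
at [ 0.6261 -0.099   0.0149] F [-0.1 -0.2 -0.1] w 13.4 t 29.38
units xyz [-0.02 -0.01 -0.13] a [ 0.01  0.02 -0.  ]
```

```bash

python3 -m inch '[{"jaw":255,"x":-0.02,"y":-0.01,"z":-0.06,"ax":0,"ay":0.02,"az":0},{"jaw":255,"x":0,"y":0,"z":-0.05,"ax":0,"ay":0,"az":0},{"jaw":255,"x":0,"y":0,"z":0,"ax":0,"ay":0,"az":0}]'
python3 go.py .625 -.0995 .0071 9.3
python3 - <<'E'
from h import *
a=capture("wrist")[:,:,::-1].copy();cv2.imwrite("pics/w12.png",a)
E
```

```text
time_s: 29.75
tcp_pos: [0.6253, -0.0996, 0.0088]
ee_rot: [[0.987, 0.162, 0.001], [0.162, -0.987, -0.001], [0.001, 0.001, -1.0]]
wrist_force: [0.4, -0.3, -0.5]
gripper_width: 0.151
at [ 0.6253 -0.0996  0.0088] F [ 0.4 -0.3 -0.5] w 13.1 t 29.75
units xyz [-0.01  0.   -0.03] a [ 0.01  0.01 -0.  ]
```

View pics/w12.png

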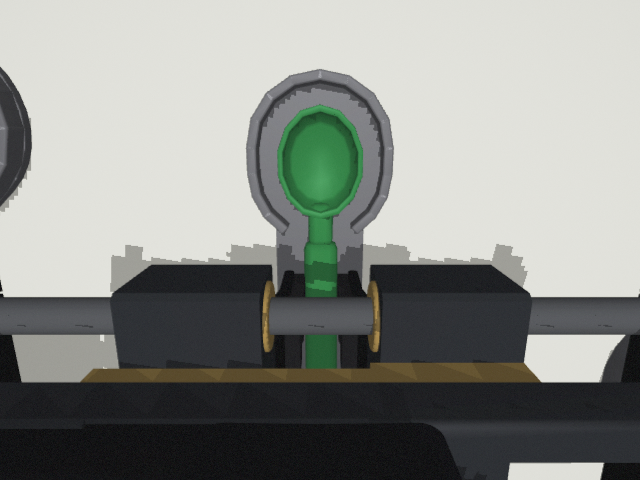

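```bash

python3 -m inch '[{"jaw":255,"x":0,"y":0,"z":-0.03,"ax":0,"ay":0.01,"az":0},{"jaw":255,"x":0,"y":0,"z":0,"ax":0,"ay":0,"az":0},{"jaw":0,"x":0,"y":0,"z":0,"ax":0,"ay":0,"az":0},{"jaw":0,"x":0,"y":0,"z":0,"ax":0,"ay":0,"az":0},{"jaw":0,"x":0,"y":0,"z":0,"ax":0,"ay":0,"az":0},{"jaw":0,"x":0,"y":0,"z":0,"ax":0,"ay":0,"az":0},{"jaw":0,"x":0,"y":0,"z":0,"ax":0,"ay":0,"az":0},{"jaw":0,"x":0,"y":0,"z":0,"ax":0,"ay":0,"az":0}]'
python3 -m inch '[{"jaw":0,"x":0,"y":0,"z":0.2,"ax":0,"ay":0,"az":0},{"jaw":0,"x":0,"y":0,"z":0.5,"ax":0,"ay":0,"az":0},{"jaw":0,"x":-0.2,"y":0,"z":0.5,"ax":0,"ay":0,"az":0},{"jaw":0,"x":-0.4,"y":0,"z":0.5,"ax":0,"ay":0,"az":0},{"jaw":0,"x":-0.6,"y":0,"z":0.5,"ax":0,"ay":0,"az":0},{"jaw":0,"x":-0.7,"y":0,"z":0.3,"ax":0,"ay":0,"az":-0.2},{"jaw":0,"x":-0.7,"y":0,"z":0.1,"ax":0,"ay":0,"az":-0.2},{"jaw":0,"x":-0.7,"y":0,"z":0,"ax":0,"ay":0,"az":-0.2},{"jaw":0,"x":-0.4,"y":0,"z":0,"ax":0,"ay":0,"az":0},{"jaw":0,"x":-0.2,"y":0,"z":0,"ax":0,"ay":0,"az":0},{"jaw":0,"x":0,"y":0,"z":0,"ax":0,"ay":0,"az":0},{"jaw":0,"x":0,"y":0,"z":0,"ax":0,"ay":0,"az":0}]'
python3 go.py .43 -.091 .004 4
python3 - <<'E'
from h import *
W=camera_params("wrist");a=capture("wrist")[:,:,::-1].copy();cv2.imwrite("pics/w13.png",a);np.save("w13.npy",W,allow_pickle=True)
a=capture("top")[:,:,::-1];cv2.imwrite("pics/t13.png",cv2.resize(a[150:330,240:480],None,fx=3,fy=3,interpolation=cv2.INTER_CUBIC))
E
```

```text
time_s: 30.8
tcp_pos: [0.6259, -0.0996, 0.0075]
ee_rot: [[0.987, 0.162, 0.001], [0.162, -0.987, -0.001], [0.001, 0.001, -1.0]]
wrist_force: [0.5, 0.7, 0.5]
gripper_width: 0.755
time_s: 32.3
tcp_pos: [0.3883, -0.1, 0.1772]
ee_rot: [[0.998, 0.057, 0.017], [0.057, -0.998, -0.001], [0.017, 0.002, -1.0]]
wrist_force: [0.2, 0.4, -0.1]
gripper_width: 1.003
at [ 0.3883 -0.1     0.1772] F [ 0.2  0.4 -0.1] w 87.3 t 32.3
units xyz [ 0.69  0.15 -2.89] a [0.01 0.1  0.08]
```

View pics/w13.png

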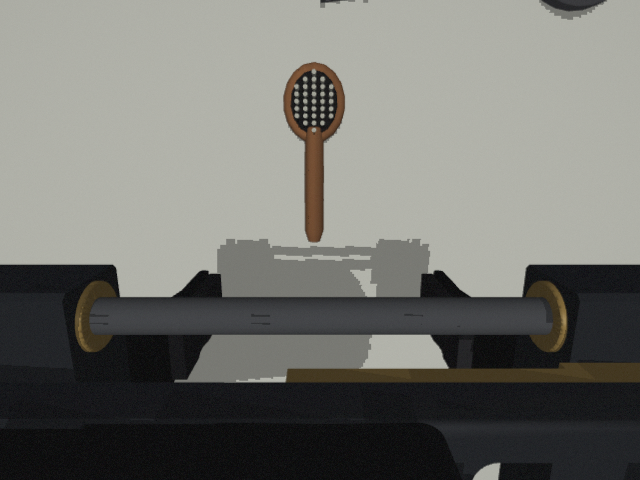

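View pics/t13.png

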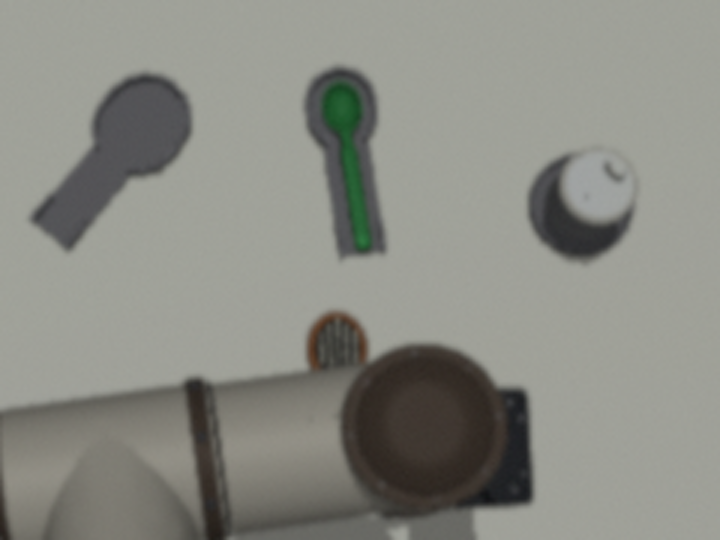

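```bash
python3 - <<'E'
from h import *
W=np.load("w13.npy",allow_pickle=True).item()
h=ray(W,314.3,63,.008);t=ray(W,314.3,241,.006);d=(h-t)[:2]
print("brush",h,t,np.linalg.norm(d),np.degrees(np.arctan2(d[1],d[0])),t[:2]+d*59/145)
E
python3 -m inch '[{"jaw":0,"x":0.3,"y":0.04,"z":-0.2,"ax":0.01,"ay":0.1,"az":0},{"jaw":0,"x":0.3,"y":0.08,"z":-0.4,"ax":0,"ay":0,"az":0},{"jaw":0,"x":0.08,"y":0.02,"z":-0.5,"ax":0,"ay":0,"az":0},{"jaw":0,"x":0,"y":0,"z":-0.4,"ax":0,"ay":0,"az":0},{"jaw":0,"x":0,"y":0,"z":-0.2,"ax":0,"ay":0,"az":0},{"jaw":0,"x":0,"y":0,"z":0,"ax":0,"ay":0,"az":0},{"jaw":0,"x":0,"y":0,"z":0,"ax":0,"ay":0,"az":0}]'
python3 go.py .43 -.092 .004 4
```

```text
brush [ 0.51481113 -0.08788406  0.008     ] [ 0.3708829  -0.09542235  0.006     ] 0.14412550029864238 2.9981457983156163 [ 0.4294468  -0.09235505]
time_s: 33.28
tcp_pos: [0.4358, -0.0912, 0.0713]
ee_rot: [[0.998, 0.057, 0.0], [0.057, -0.998, -0.001], [-0.0, 0.001, -1.0]]
wrist_force: [0.4, 0.3, -0.1]
gripper_width: 0.996
at [ 0.4358 -0.0912  0.0713] F [ 0.4  0.3 -0.1] w 86.6 t 33.27
units xyz [-0.1  -0.01 -1.12] a [0.   0.   0.07]
```

Yaw is 3.3°, matching the brush (~3°).

```bash

python3 -m inch '[{"jaw":0,"x":-0.1,"y":-0.01,"z":-0.1,"ax":0,"ay":0,"az":0},{"jaw":0,"x":0,"y":0,"z":-0.3,"ax":0,"ay":0,"az":0},{"jaw":0,"x":0,"y":0,"z":-0.35,"ax":0,"ay":0,"az":0},{"jaw":0,"x":0,"y":0,"z":-0.2,"ax":0,"ay":0,"az":0},{"jaw":0,"x":0,"y":0,"z":0,"ax":0,"ay":0,"az":0},{"jaw":0,"x":0,"y":0,"z":0,"ax":0,"ay":0,"az":0}]'
python3 go.py .43 -.092 .004 3.2
```

```text
time_s: 34.02
tcp_pos: [0.431, -0.0917, 0.0161]
ee_rot: [[0.998, 0.058, 0.009], [0.058, -0.998, 0.0], [0.009, 0.0, -1.0]]
wrist_force: [-0.2, 1.1, -0.5]
gripper_width: 1.0
at [ 0.431  -0.0917  0.0161] F [-0.2  1.1 -0.5] w 87.0 t 34.02
units xyz [-0.02 -0.01 -0.2 ] a [-0.    0.05 -0.01]
```

```bash

python3 -m inch '[{"jaw":0,"x":-0.02,"y":0,"z":-0.1,"ax":0,"ay":0.05,"az":0},{"jaw":0,"x":0,"y":0,"z":-0.08,"ax":0,"ay":0,"az":0},{"jaw":0,"x":0,"y":0,"z":0,"ax":0,"ay":0,"az":0},{"jaw":255,"x":0,"y":0,"z":0,"ax":0,"ay":0,"az":0},{"jaw":255,"x":0,"y":0,"z":0,"ax":0,"ay":0,"az":0},{"jaw":255,"x":0,"y":0,"z":0,"ax":0,"ay":0,"az":0},{"jaw":255,"x":0,"y":0,"z":0,"ax":0,"ay":0,"az":0},{"jaw":255,"x":0,"y":0,"z":0,"ax":0,"ay":0,"az":0},{"jaw":255,"x":0,"y":0,"z":0,"ax":0,"ay":0,"az":0},{"jaw":255,"x":0,"y":0,"z":0,"ax":0,"ay":0,"az":0},{"jaw":255,"x":0,"y":0,"z":0,"ax":0,"ay":0,"az":0},{"jaw":255,"x":0,"y":0,"z":0,"ax":0,"ay":0,"az":0}]'
python3 go.py .43 -.092 .004 3.2
python3 - <<'E'
from h import *
a=capture("wrist")[:,:,::-1].copy();cv2.imwrite("pics/w14.png",a)
E
```

```text
time_s: 35.52
tcp_pos: [0.4309, -0.0916, 0.0059]
ee_rot: [[0.998, 0.058, 0.003], [0.058, -0.998, 0.001], [0.003, -0.001, -1.0]]
wrist_force: [0.6, -0.1, 0.1]
gripper_width: 0.179
at [ 0.4309 -0.0916  0.0059] F [ 0.6 -0.1  0.1] w 15.6 t 35.52
units xyz [-0.01 -0.01 -0.03] a [-0.01  0.02 -0.01]
```

View pics/w14.png

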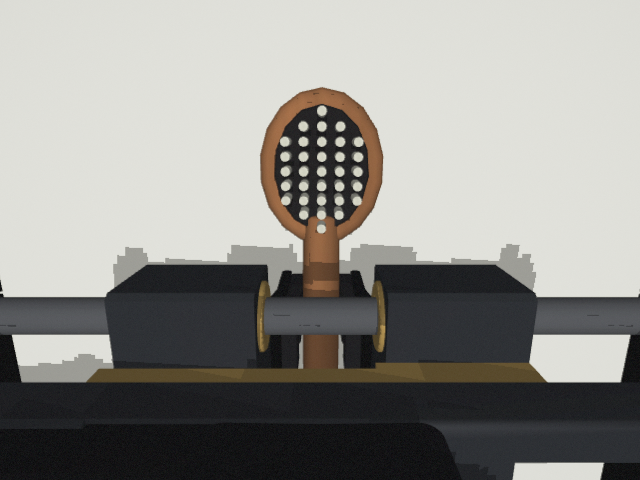

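```bash

python3 -m inch '[{"jaw":255,"x":0,"y":0,"z":0.3,"ax":0,"ay":0,"az":0},{"jaw":255,"x":0,"y":0,"z":0.5,"ax":0,"ay":0,"az":0},{"jaw":255,"x":0,"y":0,"z":0.6,"ax":0,"ay":0,"az":0},{"jaw":255,"x":0,"y":0.2,"z":0.5,"ax":0,"ay":0,"az":-0.2},{"jaw":255,"x":0.1,"y":0.4,"z":0.3,"ax":0,"ay":0,"az":-0.5},{"jaw":255,"x":0.2,"y":0.5,"z":0,"ax":0,"ay":0,"az":-0.5},{"jaw":255,"x":0.3,"y":0.6,"z":0,"ax":0,"ay":0,"az":-0.5},{"jaw":255,"x":0.3,"y":0.6,"z":0,"ax":0,"ay":0,"az":-0.5},{"jaw":255,"x":0.3,"y":0.6,"z":0,"ax":0,"ay":0,"az":-0.5},{"jaw":255,"x":0.3,"y":0.6,"z":0,"ax":0,"ay":0,"az":-0.5},{"jaw":255,"x":0.2,"y":0.3,"z":0,"ax":0,"ay":0,"az":-0.3},{"jaw":255,"x":0,"y":0,"z":0,"ax":0,"ay":0,"az":0}]'
python3 -m inch '[{"jaw":255,"x":0,"y":0,"z":0,"ax":0,"ay":0,"az":0}]'
python3 go.py .552 .158 .14 -37.6
```

```text
time_s: 37.08
tcp_pos: [0.5308, 0.1433, 0.1403]
ee_rot: [[0.838, -0.545, -0.001], [-0.545, -0.838, 0.003], [-0.003, -0.002, -1.0]]
wrist_force: [-1.2, -0.2, -0.6]
gripper_width: 0.178
time_s: 37.2
tcp_pos: [0.53, 0.1428, 0.1398]
ee_rot: [[0.838, -0.545, -0.003], [-0.545, -0.838, 0.002], [-0.004, -0.0, -1.0]]
wrist_force: [0.5, -0.7, -0.7]
gripper_width: 0.177
at [0.53   0.1428 0.1398] F [ 0.5 -0.7 -0.7] w 15.4 t 37.2
units xyz [0.37 0.25 0.  ] a [-0.01 -0.02 -0.46]
```

```bash

python3 -m inch '[{"jaw":255,"x":0.1,"y":0.1,"z":0,"ax":0,"ay":0,"az":-0.2},{"jaw":255,"x":0.15,"y":0.1,"z":0,"ax":0,"ay":0,"az":-0.2},{"jaw":255,"x":0.05,"y":0.02,"z":0,"ax":0,"ay":0,"az":-0.05},{"jaw":255,"x":0,"y":0,"z":0,"ax":0,"ay":0,"az":0},{"jaw":255,"x":0,"y":0,"z":0,"ax":0,"ay":0,"az":0}]'
python3 go.py .623 .1035 .0099 -37.6
python3 - <<'E'
from h import *
W=camera_params("wrist");a=capture("wrist")[:,:,::-1].copy();cv2.imwrite("pics/w15.png",a);np.save("w15.npy",W,allow_pickle=True)
E
```

```text
time_s: 37.83
tcp_pos: [0.5468, 0.1532, 0.1398]
ee_rot: [[0.79, -0.613, -0.005], [-0.613, -0.79, 0.002], [-0.005, 0.001, -1.0]]
wrist_force: [0.4, -0.5, -0.4]
gripper_width: 0.182
at [0.5468 0.1532 0.1398] F [ 0.4 -0.5 -0.4] w 15.8 t 37.83
units xyz [ 1.27 -0.83 -2.17] a [-0.01 -0.03  0.02]
```

View pics/w15.png

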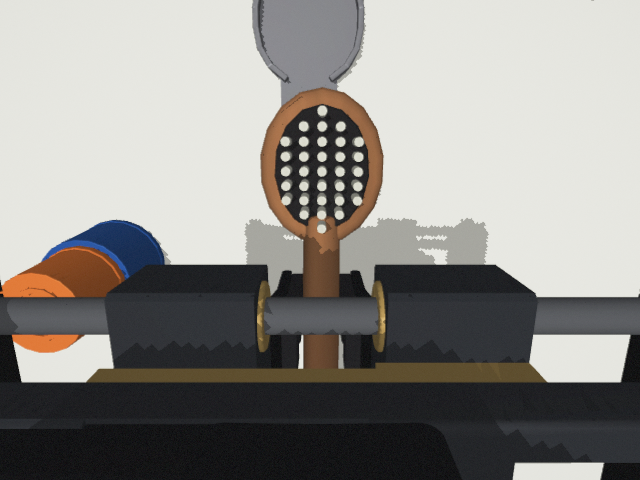

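```bash
python3 - <<'E'
from h import *
import math
W=np.load("w15.npy",allow_pickle=True).item()
th=math.radians(-37.6);o=np.array([.622,.104]);x=np.array([math.cos(th),math.sin(th)]);y=np.array([-x[1],x[0]])
for u,v,z in((289,81,.013),(332,81,.013),(253,15,.013),(365,15,.011),(282,95,.004),(338,95,.004)):
    q=ray(W,u,v,z);print(((q[:2]-o)@x).round(4),((q[:2]-o)@y).round(4))
E
```

```text
0.0143 0.0144
0.0141 -0.0152
0.0552 0.0371
0.0554 -0.037
0.0061 0.0202
0.0059 -0.0197
```

```bash

python3 -m inch '[{"jaw":255,"x":0.2,"y":-0.15,"z":0,"ax":0,"ay":-0.02,"az":0.02},{"jaw":255,"x":0.4,"y":-0.25,"z":0,"ax":0,"ay":0,"az":0},{"jaw":255,"x":0.4,"y":-0.25,"z":0,"ax":0,"ay":0,"az":0},{"jaw":255,"x":0.2,"y":-0.12,"z":0,"ax":0,"ay":0,"az":0},{"jaw":255,"x":0.05,"y":-0.03,"z":0,"ax":0,"ay":0,"az":0},{"jaw":255,"x":0,"y":0,"z":0,"ax":0,"ay":0,"az":0},{"jaw":255,"x":0,"y":0,"z":0,"ax":0,"ay":0,"az":0}]'
python3 go.py .623 .1035 .0099 -37.6
```

```text
time_s: 38.75
tcp_pos: [0.6244, 0.1022, 0.1397]
ee_rot: [[0.793, -0.609, -0.001], [-0.609, -0.793, 0.002], [-0.002, -0.0, -1.0]]
wrist_force: [0.7, 0.6, -0.2]
gripper_width: 0.181
at [0.6244 0.1022 0.1397] F [ 0.7  0.6 -0.2] w 15.8 t 38.75
units xyz [-0.02  0.02 -2.16] a [-0.01 -0.01 -0.01]
```

```bash

python3 -m inch '[{"jaw":255,"x":-0.02,"y":0.02,"z":-0.1,"ax":0,"ay":0,"az":0},{"jaw":255,"x":0,"y":0,"z":-0.3,"ax":0,"ay":0,"az":0},{"jaw":255,"x":0,"y":0,"z":-0.5,"ax":0,"ay":0,"az":0},{"jaw":255,"x":0,"y":0,"z":-0.5,"ax":0,"ay":0,"az":0},{"jaw":255,"x":0,"y":0,"z":-0.2,"ax":0,"ay":0,"az":0},{"jaw":255,"x":0,"y":0,"z":0,"ax":0,"ay":0,"az":0},{"jaw":255,"x":0,"y":0,"z":0,"ax":0,"ay":0,"az":0}]'
python3 go.py .623 .1035 .0099 -37.6
```

```text
time_s: 39.62
tcp_pos: [0.6218, 0.1064, 0.0429]
ee_rot: [[0.796, -0.605, 0.002], [-0.605, -0.796, 0.003], [-0.0, -0.004, -1.0]]
wrist_force: [-0.1, 0.2, 0.2]
gripper_width: 0.175
at [0.6218 0.1064 0.0429] F [-0.1  0.2  0.2] w 15.2 t 39.62
units xyz [ 0.02 -0.05 -0.55] a [-0.02  0.01 -0.04]
```

```bash

python3 -m inch '[{"jaw":255,"x":0.02,"y":-0.05,"z":-0.05,"ax":-0.02,"ay":0.01,"az":-0.04},{"jaw":255,"x":0,"y":0,"z":-0.2,"ax":0,"ay":0,"az":0},{"jaw":255,"x":0,"y":0,"z":-0.2,"ax":0,"ay":0,"az":0},{"jaw":255,"x":0,"y":0,"z":-0.05,"ax":0,"ay":0,"az":0},{"jaw":255,"x":0,"y":0,"z":0,"ax":0,"ay":0,"az":0},{"jaw":255,"x":0,"y":0,"z":0,"ax":0,"ay":0,"az":0}]'
python3 go.py .623 .1035 .0099 -37.6
python3 - <<'E'
from h import *
a=capture("wrist")[:,:,::-1].copy();cv2.imwrite("pics/w16.png",a)
E
```

```text
time_s: 40.38
tcp_pos: [0.6242, 0.1035, 0.0128]
ee_rot: [[0.792, -0.611, 0.004], [-0.611, -0.792, 0.001], [0.002, -0.003, -1.0]]
wrist_force: [0.2, 0.0, -0.9]
gripper_width: 0.174
at [0.6242 0.1035 0.0128] F [ 0.2  0.  -0.9] w 15.2 t 40.38
units xyz [-0.02 -0.   -0.05] a [-0.    0.02  0.01]
```

View pics/w16.png

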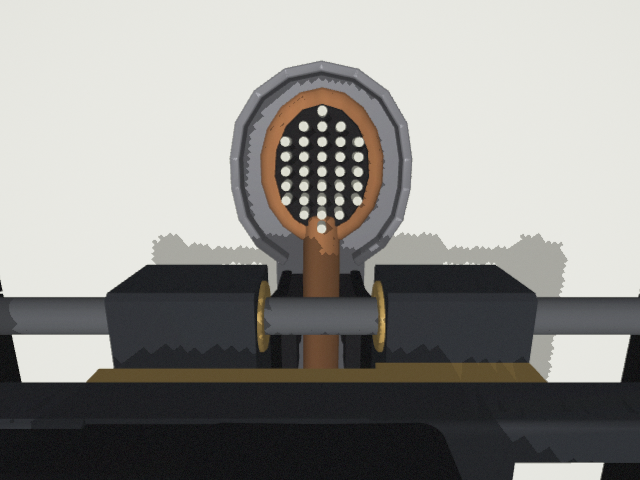

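Brush centred in its well. Lower the last 3 mm and release.

```bash

python3 -m inch '[{"jaw":255,"x":-0.02,"y":0,"z":-0.04,"ax":0,"ay":0.02,"az":0},{"jaw":255,"x":0,"y":0,"z":-0.02,"ax":0,"ay":0,"az":0},{"jaw":255,"x":0,"y":0,"z":0,"ax":0,"ay":0,"az":0}]'
python3 go.py .623 .1035 .0099 -37.6
python3 -m inch '[{"jaw":0,"x":0,"y":0,"z":0,"ax":0,"ay":0,"az":0},{"jaw":0,"x":0,"y":0,"z":0,"ax":0,"ay":0,"az":0},{"jaw":0,"x":0,"y":0,"z":0,"ax":0,"ay":0,"az":0},{"jaw":0,"x":0,"y":0,"z":0,"ax":0,"ay":0,"az":0},{"jaw":0,"x":0,"y":0,"z":0,"ax":0,"ay":0,"az":0},{"jaw":0,"x":0,"y":0,"z":0,"ax":0,"ay":0,"az":0},{"jaw":0,"x":0,"y":0,"z":0.2,"ax":0,"ay":0,"az":0},{"jaw":0,"x":0,"y":0,"z":0.5,"ax":0,"ay":0,"az":0},{"jaw":0,"x":0,"y":0,"z":0.5,"ax":0,"ay":0,"az":0},{"jaw":0,"x":0,"y":0,"z":0.5,"ax":0,"ay":0,"az":0},{"jaw":0,"x":-0.3,"y":0,"z":0.5,"ax":0,"ay":0,"az":0},{"jaw":0,"x":-0.5,"y":0,"z":0.5,"ax":0,"ay":0,"az":0}]'
python3 -m inch '[{"jaw":0,"x":-0.6,"y":0,"z":0.3,"ax":0,"ay":0,"az":0},{"jaw":0,"x":-0.6,"y":0,"z":0,"ax":0,"ay":0,"az":0},{"jaw":0,"x":-0.6,"y":0,"z":0,"ax":0,"ay":0,"az":0},{"jaw":0,"x":-0.3,"y":0,"z":0,"ax":0,"ay":0,"az":0},{"jaw":0,"x":0,"y":0,"z":0,"ax":0,"ay":0,"az":0},{"jaw":0,"x":0,"y":0,"z":0,"ax":0,"ay":0,"az":0}]'
python3 - <<'E'
from h import *
a=capture("top")[:,:,::-1];cv2.imwrite("pics/t17.png",cv2.resize(a[150:300,90:350],None,fx=3,fy=3,interpolation=cv2.INTER_CUBIC))
cv2.imwrite("pics/t17b.png",cv2.resize(a[150:300,320:580],None,fx=3,fy=3,interpolation=cv2.INTER_CUBIC))
cv2.imwrite("pics/s17.png",capture("scene")[:,:,::-1])
E
```

```text
time_s: 40.8
tcp_pos: [0.6232, 0.1037, 0.0101]
ee_rot: [[0.792, -0.611, 0.001], [-0.611, -0.792, 0.001], [0.0, -0.001, -1.0]]
wrist_force: [-0.8, -0.4, -0.3]
gripper_width: 0.177
at [0.6232 0.1037 0.0101] F [-0.8 -0.4 -0.3] w 15.4 t 40.8
units xyz [-0. -0. -0.] a [-0.01  0.    0.  ]
time_s: 42.3
tcp_pos: [0.5748, 0.1031, 0.1783]
ee_rot: [[0.792, -0.611, 0.001], [-0.611, -0.792, -0.0], [0.001, -0.0, -1.0]]
wrist_force: [0.0, -0.0, 0.4]
gripper_width: 0.998
time_s: 43.05
tcp_pos: [0.4465, 0.1035, 0.2063]
ee_rot: [[0.793, -0.61, 0.017], [-0.61, -0.793, 0.008], [0.008, -0.016, -1.0]]
wrist_force: [-0.3, 0.3, 0.6]
gripper_width: 0.997
```

View pics/t17.png

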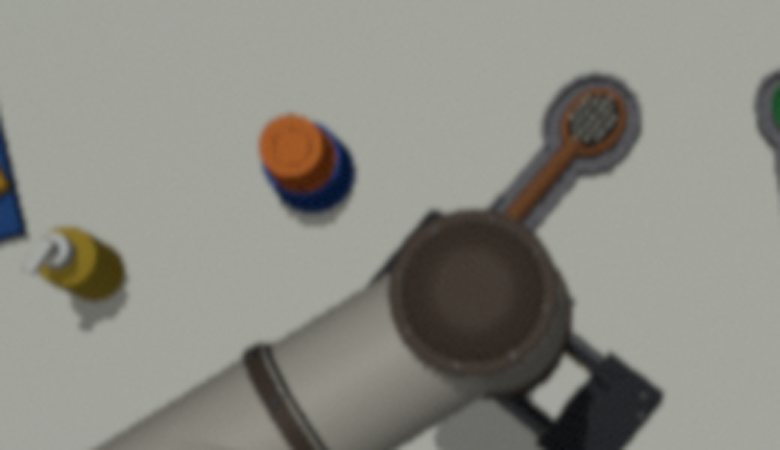

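View pics/t17b.png

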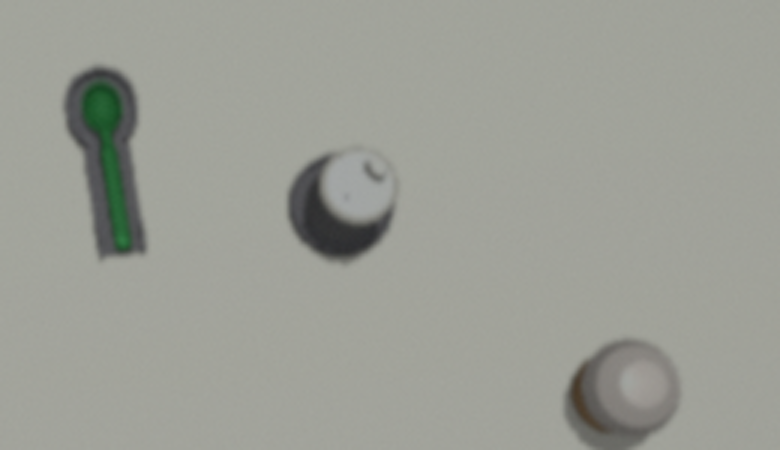

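View pics/s17.png

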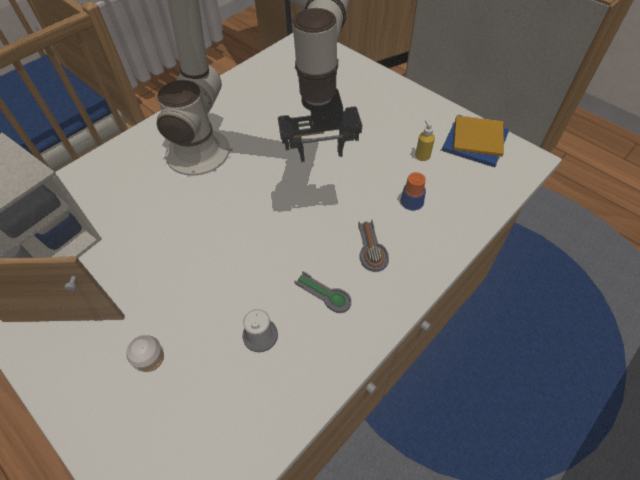

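```bash
python3 - <<'E'
from h import *
P=camera_params("top");S=camera_params("scene")
print("sippy",ray(P,439.7,211.7,.084),"orange",ray(P,187.3,198.8,.098))
a=cv2.imread("pics/s17.png")
cv2.imwrite("pics/s17a.png",np.hstack([cv2.resize(a[160:220,380:450],(420,360),interpolation=cv2.INTER_CUBIC),cv2.resize(a[300:360,225:295],(420,360),interpolation=cv2.INTER_CUBIC)])[:,:800])
for n in ("orange cup",): print(proj(S,np.array([.621,.295,.098])),proj(S,np.array([.608,-.283,.084])))
E
```

```text
sippy [ 0.60728135 -0.2822278   0.084     ] orange [0.61991792 0.29388134 0.098     ]
[416.57221824 178.21232097] [256.25158483 320.28701672]
```

View pics/s17a.png

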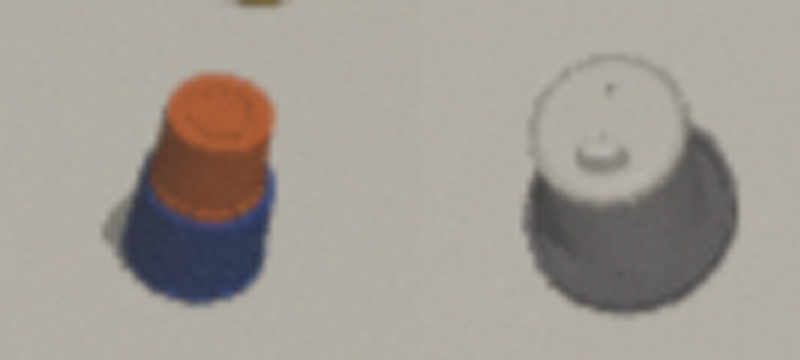

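```bash
python3 -c "
from station import *
print(finish_job(), sense()['time_s'])"
```

```text
the job is handed in; nothing more can be done
the job is handed in; nothing more can be done
```

I placed all four things in their holders, released them and backed the gripper off, then handed the job in at about 43 s of the 109 s allowed. The hand-in gives no verdict.

- **Sippy cup:** it stands upright in the coaster. The last top picture puts its lid within about 1–2 mm of the coaster's centre.
- **Stacking cup:** it sits mouth down on the base cup. The top picture puts it about 2 mm from the base cup's centre, and the side view shows it level.
- **Hairbrush and spoon:** both lie in their own rests, heads in the wells and handles in the grooves. The wrist pictures just before release showed both heads centred in the wells, and the last top and side pictures agree. I did not measure their final positions or angles after release. I judged those from the pictures and from where the gripper stood at release, within about 1–2 mm of target for the hairbrush and about 1 mm for the spoon.
- **Lotion bottle and night-light:** no move passed near either one. In the last pictures both still stand where they began.

No last check failed. The top and side cameras did disagree by about 2–5 mm on some starting positions. For those I went by the closer wrist-camera pictures, which matched the top camera to within about 3 mm when taken near the object.

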